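# Change storage jars over to their serving lids

## Robot

A 6-joint arm with a two-finger parallel gripper is mounted at the origin on a cart in front of the work surface, level with it; the furniture and walls round the work are solid. World frame = base frame: x ahead of the robot, y to its left, z up, the work surface at z = 0. Lengths are in mm, angles in rad, forces in N, time in s.
With the tool pointing down it reaches from about 275 to 750 mm from the base axis. Payload 10.2 kg.
Tool frame: the origin (TCP) lies midway between the tips of the shut fingers; the grasp point (between the pads) lies ctrl.tcp_to_grasp behind it (ctrl.tcp_to_grasp is the distance from the TCP to the grasp point, in mm); z points along the fingers, x is the direction in which the jaws open and shut, and the axes are right-handed (so a half turn about z gives the same grasp; the last joint's range is limited). The gripper opens to 85 mm and grips with 20 to 120 N. Pads are 22 mm wide; open, the fingers measure 114 mm over their backs; the gripper's body (76 mm by 85 mm) begins 54 mm behind the grasp point. The pads swing forward as they close: fully open they stand 13 mm farther back than shut.
Start: joints at [1.024, 0.313, 1.498, -0, 1.331, -0.223], TCP at [167.053, 497.719, 231.294] pointing down, gripper open.
Joint ranges: [-2.94, 2.94], [-0.97, 2.17], [0.19, 2.56], [-1.23, 4.37], [0.02, 3.11], [-2.88, 2.88]. Speed limits (rad/s): [2.39, 2.39, 3.01, 3.14, 3.14, 3.14].

## Interface

Orientations are given as a unit quaternion [w, x, y, z].
In Python, from rig import ctrl gives the robot as it stands.
- The arm moves only by the tool send_rows, never from a script. Its argument "series" is a list that holds one entry, the list of rows, each a list of 5 numbers: the shift along the tool's x, y, z in m, then the turn about the tool's z in rad, then the closure, from 0 (fully open) to 1 (shut). A call has 1 to 10 rows; each row shifts and turns the commanded pose from where the row before left it, along the tool's axes as they then stand; what a row does not reach is not made up. A row lasts 1/10 s, in which the tool goes at most 50 mm and 8.59 degrees, less where a joint would pass 70% of its speed; a pose out of reach is approached as far as the arm can. A call with a gripper value outside its range is refused whole. The fingers move at their own pace and stop on an object; "force" is the grip in N (left out, the last holds). Time passes only in rows, so rows that do not move let the fingers close. It gives the time, the measured TCP pose, the force and the opening at its end, in the units of the state.
- ctrl.sense(): the state, without advancing time (a new reading comes with each control period).
- ctrl.capture(name): name is "scene" or "top"; returns the picture (384x512x3 uint8, blue, green, red); there is no depth.
- ctrl.camera_model(name): a dict with "fovy" (degrees; the focal length in pixels is half the picture's height over the tangent of half this angle, whatever the lens; pixels are square), "cx", "cy" (the principal point, pixels), "rvec" (rotation vector, rad) and "tvec" (3), from world to camera coordinates, as OpenCV has them. Camera axes: x right, y down, z forward; pixel columns grow to the right and rows downward; lengths in mm; the calibration is good to about 2 mm. A picture is of the moment at which its call begins. camera_model takes no time and is no camera call.
- ctrl.finish_job(): hands the job in, once; it reports no verdict.
Trained networks look in the newest picture that a camera, given by its name, has taken for a name from the list of things; names that differ only in an ending like _2 or _b are one class to them, and where a whole thing is asked for, a point or a joint stands for the part that bears it (a point fixed in the world has none). Each returns a list of dicts, best first, with "p" (0 to 1); they miss things now and then, are a little off and sometimes report something else, mostly with a low value. They report only what shows in the picture. A call takes as long as a camera call.
- ctrl.recognise(camera, label): "box" ([left, top, right, bottom] in pixels, round what is visible of it).
The state is a dict: "time_s": time; "joints": joint angles; "dq": joint speeds; "tau": joint torques, N m; "eef_pos": TCP position; "ee_rot": TCP orientation; "force": force on the tool from outside, world axes, zero at the start; "wrist_torque": the same for the moment, N m; "grip_width": opening from 0.0 (shut) to 1.0 (fully open).
Only numpy, scipy, OpenCV 4.12 (cv2) and the standard library are available. Lean on these libraries where they do the work, as an engineer would, in place of code of your own. Each camera call takes 0.05 s, during which the arm holds its last target. There are 200 camera calls.

## Task

Get the three white jars ready for the breakfast table: unscrew the metal cap of every jar that still has one without forcing the thread, stand the caps flat, open side down, on the blade of the wooden paddle board, and put on each jar the wooden lid that fits it, fully home with its knob up. The lids wait on the cork mat; leave everything else on the worktop where it is.

Things in the scene. Friction and masses are not known exactly. Their poses are not given: they have to be found in the camera images.
- crock_small: white ceramic jar 68 mm across, fixed in the wooden stand (cannot turn); the small of three by its neck, 32 mm across outside, mouth 25 mm inside. Origin: centre of its underside, z up, 12 mm above the worktop; shoulder 66 mm and flat rim 90 mm above the origin. A right-hand thread ridge, 3.5 mm proud, pitch 7.2 mm, runs round the neck.
- crock_medium: white ceramic jar 68 mm across, fixed in the wooden stand (cannot turn); the medium of three by its neck, 41 mm across outside, mouth 34 mm inside. Origin: centre of its underside, z up, 12 mm above the worktop; shoulder 66 mm and flat rim 90 mm above the origin. A right-hand thread ridge, 3.5 mm proud, pitch 7.2 mm, runs round the neck.
- crock_large: white ceramic jar 68 mm across, fixed in the wooden stand (cannot turn); the large of three by its neck, 50 mm across outside, mouth 42.5 mm inside. Origin: centre of its underside, z up, 12 mm above the worktop; shoulder 66 mm and flat rim 90 mm above the origin. A right-hand thread ridge, 3.5 mm proud, pitch 7.2 mm, runs round the neck.
- cap_small: knurled aluminium screw cap 48 mm across, 26 mm high, 40 g, of crock_small; absent if that jar starts open. Origin: centre of its open lower edge, z up; 68 mm above the jar's origin when screwed home. Turned anticlockwise (from above) it climbs 7.2 mm a turn and is free after 1.75 turns (11 rad). Turns lightly, 1 mm play; let go, it stays put but may sit loose.
- cap_medium: knurled aluminium screw cap 57 mm across, 26 mm high, 50 g, of crock_medium; absent if that jar starts open. Origin: centre of its open lower edge, z up; 68 mm above the jar's origin when screwed home. Turned anticlockwise (from above) it climbs 7.2 mm a turn and is free after 1.75 turns (11 rad). Turns lightly, 1 mm play; let go, it stays put but may sit loose.
- cap_large: knurled aluminium screw cap 66 mm across, 26 mm high, 60 g, of crock_large; absent if that jar starts open. Origin: centre of its open lower edge, z up; 68 mm above the jar's origin when screwed home. Turned anticlockwise (from above) it climbs 7.2 mm a turn and is free after 1.75 turns (11 rad). Turns lightly, 1 mm play; let go, it stays put but may sit loose.
- lid_small: wooden lid for crock_small: disc 49 mm across, 6 mm thick, with a rim 8 mm deep below it, 44 mm across inside, that goes round the neck with 2.5 mm play past the thread; on top a round knob 20 mm across, 28 mm high; 42 mm high in all, 30 g. Origin: centre of its underside, z up to the knob; starts knob up on the mat. Seated, its disc lies on the jar's rim, origin 82 mm above the jar's.
- lid_medium: wooden lid for crock_medium: disc 58 mm across, 6 mm thick, with a rim 8 mm deep below it, 53 mm across inside, that goes round the neck with 2.5 mm play past the thread; on top a round knob 20 mm across, 28 mm high; 42 mm high in all, 40 g. Origin: centre of its underside, z up to the knob; starts knob up on the mat. Seated, its disc lies on the jar's rim, origin 82 mm above the jar's.
- lid_large: wooden lid for crock_large: disc 67 mm across, 6 mm thick, with a rim 8 mm deep below it, 62 mm across inside, that goes round the neck with 2.5 mm play past the thread; on top a round knob 20 mm across, 28 mm high; 42 mm high in all, 50 g. Origin: centre of its underside, z up to the knob; starts knob up on the mat. Seated, its disc lies on the jar's rim, origin 82 mm above the jar's.
- board: beech paddle board, 12 mm thick, fixed on the worktop. Origin: underside, z up. Its blade reaches from x = -0.12 to +0.05 m and y = -0.065 to +0.065 m in its own frame; the handle points along its +x, beyond the blade.
- mat: cork mat, 180 mm along its x, 150 mm along its y, 4 mm thick, fixed on the worktop; the lids start on it. Origin: centre of its underside.
- stand: wooden stand, 90 mm along its x and 325 mm along its y, 18 mm high, fixed; the three jars stand in a row in it, 112 mm apart along its y. Origin: centre of its underside.
- garlic: bystander: a garlic bulb 60 mm across, 58 mm high, loose. Origin: its underside.
- plug_adapter: bystander: a cream mains plug adapter lying on its side, 54x71x42 mm, loose. Origin: its underside.
- teaspoon: bystander: a teaspoon 132 mm long, 11 mm high, loose. Origin: its underside.

How it is judged:
By the outcome, as a careful person would: the job done as asked, in the order asked, and still so for the second after the job is handed in, with the robot touching nothing.
Of cap_small, cap_medium, cap_large only 1 to 2 are there at a start; the rules pass over those that are not, and their reading is None.
At some moment in a run one of lid_small, lid_medium, lid_large may be knocked a few centimetres aside while the robot is not near it.
It also fails if it takes over 210 s, if anything falls off the work surface, if the arm or the gripper's body presses on something with over 40 N, if the wrist force passes 120 N, or if a joint passes its speed limit or range.

## Working session

There is one attempt and no reset: what is moved stays moved. The work goes in short steps, Python scripts to look and compute and a tool call to move; the robot and the scene stay as the last step left them, time stands still between calls to the robot, and variables do not carry over. Pictures are saved under pics/ and viewed, on a budget of 14 in all, crops included, one or two more only if the job needs it, and the job is handed in when it is done.

Besides the shell and the picture viewer there is one more tool, called after "Emit:" as name([rows], argument=value, ...), one row to a line, values as JSON. send_rows: Moves the arm, as the interface text tells. Its arguments: {"type":"object","properties":{"series":{"type":"array"},"force":{"type":"number"}},"required":["series"]}

```bash
ls; mkdir -p pics; python3 - <<'E'
from rig import ctrl
import cv2,numpy as np
s=ctrl.sense();print({k:np.round(v,3).tolist() for k,v in s.items()}); print(ctrl.tcp_to_grasp)
ims=[]
for c in("scene","top"):
    im=ctrl.capture(c);cv2.imwrite(f"pics/{c}0.png",im)
    print(c,ctrl.camera_model(c))
    for l in["crock_small","crock_medium","crock_large","cap_small","cap_medium","cap_large","lid_small","lid_medium","lid_large","board","mat","stand"]:
        r=ctrl.recognise(c,l); print(l,[(np.round(d["box"]).tolist(),round(d["p"],2)) for d in r[:3]])
E
```

```text
pics
{'time_s': 0.0, 'joints': [1.024, 0.313, 1.498, 0.0, 1.331, -0.223], 'dq': [-0.001, -0.001, 0.001, -0.0, -0.001, -0.001], 'tau': [-0.001, -41.229, -25.973, -0.0, 0.004, -0.0], 'eef_pos': [166.888, 497.496, 230.734], 'ee_rot': [0.0, 0.812, 0.584, -0.001], 'force': [0.71, -0.597, 0.777], 'wrist_torque': [-0.023, -0.003, -0.062], 'grip_width': 1.003}
18.700000000000003
scene {'fovy': 47.831776306474886, 'cx': 249.85523299103858, 'cy': 188.00505158902007, 'rvec': array([ 1.88379933, -0.80233075,  0.51950862]), 'tvec': array([-330.89728223,  226.80506295,  808.87618146])}
crock_small [([263.0, 190.0, 296.0, 235.0], 0.93)]
crock_medium [([237.0, 193.0, 263.0, 218.0], 0.72), ([216.0, 210.0, 238.0, 227.0], 0.16)]
crock_large [([205.0, 178.0, 231.0, 202.0], 0.72), ([215.0, 207.0, 238.0, 228.0], 0.6)]
cap_small []
cap_medium [([238.0, 178.0, 261.0, 195.0], 0.7), ([352.0, 263.0, 381.0, 291.0], 0.51), ([144.0, 162.0, 208.0, 194.0], 0.42)]
cap_large [([208.0, 163.0, 232.0, 183.0], 0.59)]
lid_small [([355.0, 266.0, 380.0, 290.0], 0.59)]
lid_medium [([375.0, 240.0, 403.0, 267.0], 0.95)]
lid_la
[... 339 characters left out ...]
 0.21300133]), 'tvec': array([ -12.25902542,  501.84842499, 1058.36768008])}
crock_small [([271.0, 180.0, 297.0, 206.0], 0.86)]
crock_medium [([231.0, 185.0, 254.0, 203.0], 0.55)]
crock_large []
cap_small []
cap_medium [([233.0, 178.0, 255.0, 198.0], 0.8), ([198.0, 187.0, 215.0, 201.0], 0.66), ([186.0, 178.0, 303.0, 210.0], 0.23)]
cap_large [([359.0, 161.0, 379.0, 177.0], 0.54), ([182.0, 176.0, 299.0, 208.0], 0.37)]
lid_small [([365.0, 195.0, 379.0, 215.0], 0.54)]
lid_medium [([360.0, 159.0, 376.0, 176.0], 0.56)]
lid_large [([338.0, 176.0, 366.0, 200.0], 0.94)]
board [([118.0, 153.0, 158.0, 234.0], 0.78)]
mat [([332.0, 157.0, 394.0, 221.0], 0.81)]
stand [([185.0, 177.0, 300.0, 211.0], 0.63)]
```

```bash
ls pics
```

```text
scene0.png
top0.png
```

```bash
python3 - <<'E'
import cv2,numpy as np
a=cv2.imread("pics/scene0.png")[150:310,130:430];b=cv2.imread("pics/top0.png")[140:252,100:400]
f=lambda i:cv2.resize(i,None,fx=800/300,fy=800/300,interpolation=cv2.INTER_CUBIC)
cv2.imwrite("pics/a1.png",np.vstack([f(a)[:300],f(b)]) if 0 else cv2.resize(np.vstack([a,b]),None,fx=2.2,fy=2.2,interpolation=cv2.INTER_CUBIC))
E
```

```text
(no output)
```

View pics/a1.png

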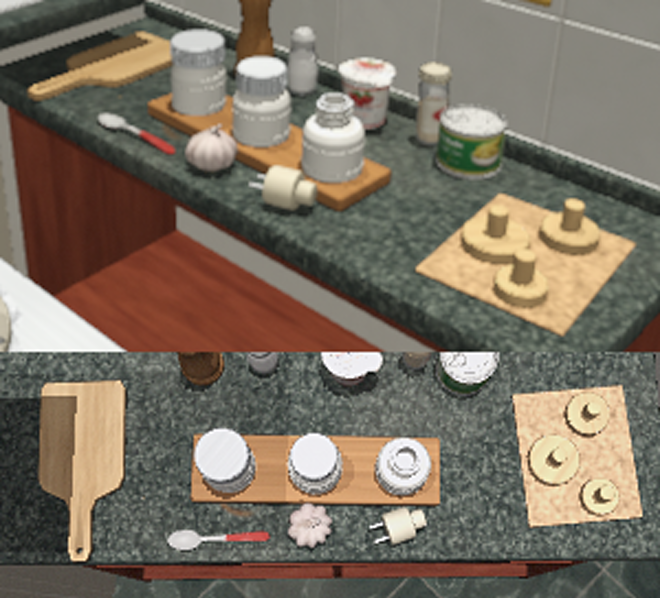

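View pics/top0.png

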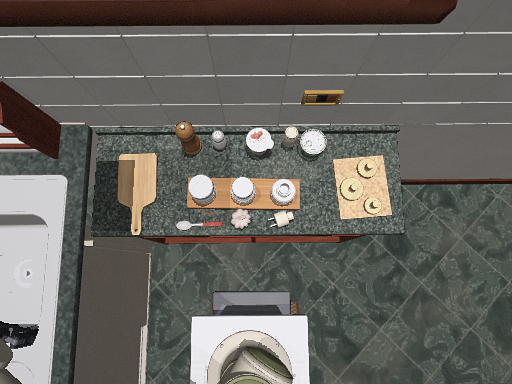

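```bash
cat > h.py <<'E'
import cv2,numpy as np
from scipy.optimize import minimize
from rig import ctrl
def cams(): return {c:ctrl.camera_model(c) for c in("scene","top")}
def K(m):
    f=192/np.tan(np.radians(m["fovy"])/2);return np.array([[f,0,m["cx"]],[0,f,m["cy"]],[0,0,1]])
def proj(m,P): return cv2.projectPoints(np.asarray(P,float).reshape(-1,3),m["rvec"],m["tvec"],K(m),None)[0][:,0]
def unproj(m,uv,z):
    R=cv2.Rodrigues(m["rvec"])[0];C=-R.T@np.asarray(m["tvec"]).ravel()
    d=R.T@np.linalg.inv(K(m))@np.array([uv[0],uv[1],1]);return (C+d*(z-C[2])/d[2])[:2]
T=np.linspace(0,2*np.pi,90,endpoint=False)
def circ(x,y,z,r): return np.c_[x+r*np.cos(T),y+r*np.sin(T),0*T+z]
def rect(x,y,a,z,x0,x1,y0,y1):
    t=np.linspace(0,1,40);p=np.vstack([np.c_[x0+(x1-x0)*t,0*t+y0],np.c_[x0+(x1-x0)*t,0*t+y1],np.c_[0*t+x0,y0+(y1-y0)*t],np.c_[0*t+x1,y0+(y1-y0)*t]])
    c,s=np.cos(a),np.sin(a);return np.c_[x+c*p[:,0]-s*p[:,1],y+s*p[:,0]+c*p[:,1],0*p[:,0]+z]
class Fit:
    def __init__(s,ims,sig=1.0):
        s.M=cams();s.G={}
        for c,im in ims.items():
            g=cv2.GaussianBlur(im.astype(np.float32),(0,0),sig)
            s.G[c]=[cv2.Sobel(g,cv2.CV_32F,1,0,scale=1/8),cv2.Sobel(g,cv2.CV_32F,0,1,scale=1/8)]
    def score(s,c,P,w=1):
        uv=proj(s.M[c],P);d=np.roll(uv,-1,0)-np.roll(uv,1,0);n=np.c_[d[:,1],-d[:,0]];n/=np.linalg.norm(n,axis=1)[:,None]+1e-9
        u,v=[uv[:,i:i+1].astype(np.float32) for i in(0,1)]
        gx,gy=[cv2.remap(g,u,v,cv2.INTER_LINEAR)[:,0] for g in s.G[c]]
        q=np.linalg.norm(gx*n[:,:1]+gy*n[:,1:],axis=1)
        return np.mean(np.minimum(q,40))
    def fit(s,f,p0,span,cs=("top","scene")):
        cost=lambda p:-sum(s.score(c,P) for c in cs for P in f(p))
        rng=np.random.default_rng(0);best=min(([cost(p),p] for p in [np.array(p0)+rng.uniform(-1,1,len(p0))*span for _ in range(1500)]),key=lambda t:t[0])
        r=minimize(cost,best[1],method="Nelder-Mead",options=dict(initial_simplex=best[1]+np.vstack([0*best[1],np.diag(np.array(span)*.1)])))
        return r.x,-r.fun
def stand(p,caps):
    x,y,a=p;c,s=np.cos(a),np.sin(a);o=[rect(x,y,a,18,-45,45,-162.5,162.5)]
    for n,i in caps["pos"].items():
        X,Y=x-s*112*i,y+c*112*i
        o+= [circ(X,Y,106,caps["r"][n])] if n in caps["capped"] else [circ(X,Y,102,caps["neck"][n]),circ(X,Y,102,caps["mouth"][n])]
    return o
J=dict(pos=dict(large=1,medium=0,small=-1),r=dict(small=24,medium=28.5,large=33),neck=dict(small=16),mouth=dict(small=12.5),capped=["large","medium"])
LR=dict(small=24.5,medium=29,large=33.5)
lid=lambda n,z=4:(lambda p:[circ(p[0],p[1],z+14,LR[n]),circ(p[0],p[1],z+42,10)])
E
python3 - <<'E'
from h import *
ims={c:cv2.imread(f"pics/{c}0.png") for c in("scene","top")};F=Fit(ims);m=F.M["top"]
c0=unproj(m,(243,194),18);print("stand init",c0)
for cs in(("top","scene"),("top",),("scene",)):
    x,v=F.fit(lambda p:stand(p,J),[*c0,0],[25,25,.12],cs);print("stand",cs,x.round(3),round(v,1))
for n,uv in dict(large=(351,189),medium=(367,168),small=(372,206)).items():
    for cs in(("top","scene"),("top",),("scene",)):
        x,v=F.fit(lid(n),unproj(m,uv,18),[20,20],cs);print(n,cs,x.round(1),round(v,1))
c0=unproj(m,(363,188),4)
x,v=F.fit(lambda p:[rect(*p,4,-90,90,-75,75)],[*c0,0],[25,25,.3],("top",));print("mat",x,v)
c0=unproj(m,(138,180),12);
for cs in(("top","scene"),("top",)):x,v=F.fit(lambda p:[rect(*p,12,-120,50,-65,65)],[*c0,np.pi],[50,30,.3],cs);print("board",x,v)
E
```

```text
stand init [486.3891486   16.43806965]
stand ('top', 'scene') [ 4.9028e+02  1.6239e+01 -2.5000e-02] 306.9
stand ('top',) [ 4.90786e+02  1.60580e+01 -3.10000e-02] 160.0
stand ('scene',) [4.90106e+02 1.50650e+01 1.00000e-03] 151.2
large ('top', 'scene') [ 496.2 -292.4] 85.3
large ('top',) [ 492.8 -285.5] 51.5
large ('scene',) [ 499.6 -295.5] 48.9
medium ('top', 'scene') [ 563.2 -346.2] 103.1
medium ('top',) [ 552.6 -334.2] 51.3
medium ('scene',) [ 562.1 -345.6] 68.5
small ('top', 'scene') [ 444.  -342.2] 80.9
small ('top',) [ 443.9 -342.8] 51.2
small ('scene',) [ 434.3 -362.5] 45.1
mat [ 5.09521540e+02 -3.29115557e+02  5.21333296e-02] 38.60169871085998
board [491.8066038  337.40404619   3.11820341] 38.273085140442774
board [493.59302771 337.3790255    3.12852987] 18.825941604589197
```

```bash
cat >> h.py <<'E'
def overlay(ims,curves,out,panels,w=800):
    M=cams();rows=[]
    for c,(x0,y0,x1,y1) in panels:
        s=8;im=cv2.resize(ims[c][y0:y1,x0:x1],None,fx=s,fy=s,interpolation=cv2.INTER_CUBIC)
        for k,P in enumerate(curves):
            for u,v in proj(M[c],P): cv2.circle(im,(int((u-x0+.5)*s),int((v-y0+.5)*s)),1,(0,0,255),-1)
        rows.append(cv2.resize(im,(w//2,int(im.shape[0]*w/2/im.shape[1]))))
    def st(r):
        h=max(i.shape[0] for i in r);return np.hstack([np.pad(i,((0,h-i.shape[0]),(0,0),(0,0))) for i in r])
    cv2.imwrite(out,np.vstack([st(rows[i:i+2]) for i in range(0,len(rows),2)])[:600])
E
python3 - <<'E'
from h import *
ims={c:cv2.imread(f"pics/{c}0.png") for c in("scene","top")}
C=stand([490.3,16.2,-.025],J)+lid("large")((496,-292))+lid("medium")((563,-346))+lid("small")((444,-342))+[rect(509.5,-329,.052,4,-90,90,-75,75),rect(492,337.4,3.12,12,-120,50,-65,65)]
overlay(ims,C,"pics/a2.png",[("top",(180,165,310,220)),("scene",(195,150,325,250)),("top",(325,150,400,225)),("scene",(310,225,420,308))])
E
```

```text
(no output)
```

View pics/a2.png

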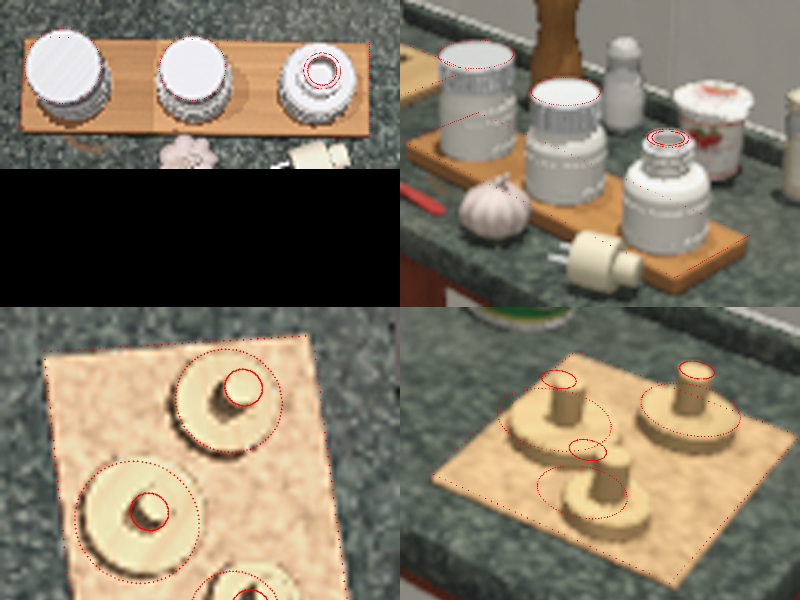

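Emit:
send_rows([
  [[-0.0205,0.0356,0,0,0],[-0.0205,0.0356,0,0,0],[-0.0205,0.0356,0,0,0],[-0.0205,0.0356,0,0,0],[-0.0205,0.0356,0,0,0],[-0.0205,0.0356,0,0,0],[-0.0205,0.0356,0,0,0],[-0.0205,0.0356,0,0,0],[-0.0205,0.0356,0,0,0],[-0.0205,0.0356,0,0,0]],
], force=20)

```text
time_s: 2.3
eef_pos: [440.3, 188.6, 231.5]
ee_rot: [0.0, 0.812, 0.584, 0.0]
force: [0.0, -0.1, 0.7]
grip_width: 1.002
```

Emit:
send_rows([
  [[-0.0205,0.0356,0,0,0],[-0.0205,0.0356,0,0,0],[0,0,0,0.149,0],[0,0,0,0.149,0],[0,0,0,0.149,0],[0,0,0,0.149,0],[0,0,0,0.149,0],[0,0,0,0.149,0],[0,0,0,0.149,0],[0,0,0,0.149,0]],
])

```text
time_s: 3.3
eef_pos: [493.8, 128.6, 231.3]
ee_rot: [-0.0, 1.0, 0.024, 0.0]
force: [0.6, -0.9, 0.8]
grip_width: 0.996
```

Emit:
send_rows([
  [[0,0,0,0.149,0],[0,0,0,0.149,0],[0,0,0,0.149,0],[0,0,0,0.149,0],[0,0,0,0.149,0],[0,0,0,0.149,0],[0,0,0,0.149,0],[0,0,0,0.149,0],[0,0,0,0.149,0],[0,0,0,0.149,0]],
])

```text
time_s: 4.3
eef_pos: [493.8, 128.6, 231.3]
ee_rot: [0.0, 0.751, -0.66, -0.0]
force: [-1.2, 0.1, -1.2]
grip_width: 1.004
```

Emit:
send_rows([
  [[0,0,0,0.149,0],[0,0,0,0.149,0],[0,0,0,0.149,0],[0,0,0,0.149,0],[0,0,0,0.149,0],[0,0,0,0.149,0],[0,0,0,0.1,0]],
])

```text
time_s: 5.0
eef_pos: [493.8, 128.6, 231.3]
ee_rot: [0.0, -0.346, 0.938, -0.0]
force: [0.2, -0.0, -0.7]
grip_width: 0.998
```

```bash
cat >> h.py <<'E'
def pose(verbose=True):
    s=ctrl.sense();R=np.array(cv2.Rodrigues(np.zeros(3))[0])
    w,x,y,z=s["ee_rot"];tx=np.array([1-2*(y*y+z*z),2*(x*y+w*z),2*(x*z-w*y)]);ty=np.array([2*(x*y-w*z),1-2*(x*x+z*z),2*(y*z+w*x)])
    if verbose: print("t",round(s["time_s"],2),"pos",np.round(s["eef_pos"],1),"yaw",round(np.arctan2(tx[1],tx[0]),3),"j6",round(s["joints"][5],3),"F",np.round(s["force"],1),"w",round(s["grip_width"],3),"tilt",round(tx[2],4),round(ty[2],4))
    return np.array(s["eef_pos"]),tx,ty
def go(*tgts):
    for t in tgts:
        p,tx,ty=pose();d=np.array(t)-p;tz=np.cross(tx,ty);print("to",t,"tool shift mm",np.round([d@tx,d@ty,d@tz],1))
E
python3 -c "
from h import *
go([493.1,128.2,77])"
```

```text
t 5.0 pos [493.8 128.6 231.3] yaw -2.435 j6 2.459 F [ 0.2 -0.  -0.7] w 0.998 tilt -0.0 -0.0
to [493.1, 128.2, 77] tool shift mm [  0.8   0.2 154.3]
```

Emit:
send_rows([
  [[0.0008,0,0.04,0,0],[0,0,0.04,0,0],[0,0,0.04,0,0],[0,0,0.02,0,0],[0,0,0.014,0,0],[0,0,0,0,0]],
])

```text
time_s: 5.6
eef_pos: [492.2, 128.0, 75.7]
ee_rot: [-0.002, -0.349, 0.937, 0.001]
force: [0.9, -0.0, 0.6]
grip_width: 1.0
```

Emit:
send_rows([
  [[0,0,0,0,0.12],[0,0,0,0,0.16],[0,0,0,0,0.2],[0,0,0,0,0.24],[0,0,0,0,0.28],[0,0,0,0,0.32]],
], force=20)

```text
time_s: 6.2
eef_pos: [493.1, 127.7, 78.3]
ee_rot: [-0.0, -0.349, 0.937, -0.0]
force: [-4.1, -3.1, 6.6]
grip_width: 0.772
```

```bash
python3 -c "
from h import *
pose();print(ctrl.sense()['wrist_torque'])
cv2.imwrite('pics/s2.png',ctrl.capture('scene'))
im=cv2.imread('pics/s2.png')[100:250,170:370];cv2.imwrite('pics/s2c.png',cv2.resize(im,None,fx=4,fy=4,interpolation=cv2.INTER_CUBIC))"
```

```text
t 6.2 pos [493.1 127.7  78.3] yaw -2.429 j6 2.453 F [-4.1 -3.1  6.6] w 0.772 tilt 0.0005 -0.0007
[-0.67152435  0.81484634  0.02155842]
```

View pics/s2c.png

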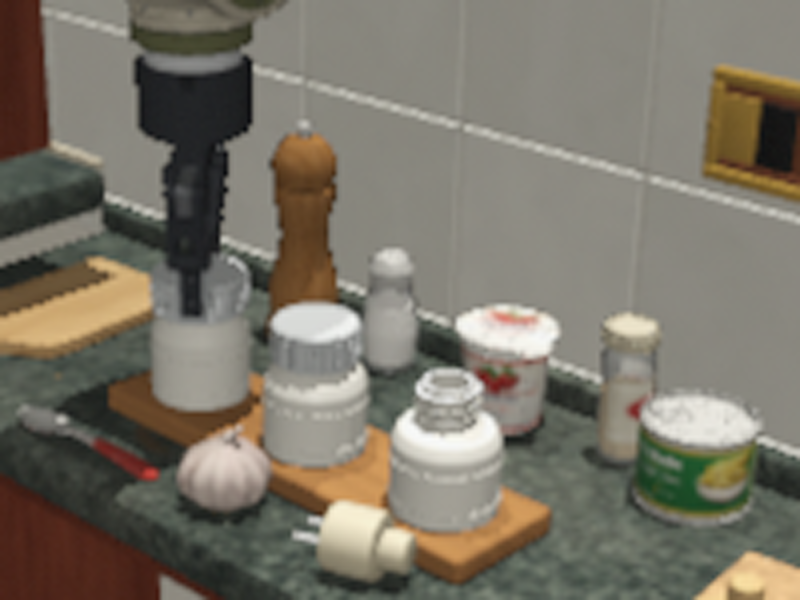

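Emit:
send_rows([
  [[0,0,-0.0006,0,1],[0,0,-0.0006,0,1],[0,0,-0.00017,-0.149,1],[0,0,-0.00017,-0.149,1],[0,0,-0.00017,-0.149,1],[0,0,-0.00017,-0.149,1],[0,0,-0.00017,-0.149,1]],
], force=30)

```text
time_s: 6.95
eef_pos: [492.8, 128.1, 79.2]
ee_rot: [-0.0, -0.668, 0.744, 0.0]
force: [-4.9, -0.4, -1.1]
grip_width: 0.768
```

```bash
python3 -c "
from h import *
pose();print(ctrl.sense()['wrist_torque'])"
```

```text
t 6.95 pos [492.8 128.1  79.2] yaw -1.678 j6 1.702 F [-4.9 -0.4 -1.1] w 0.768 tilt -0.0001 0.001
[-0.16587816  0.75803367 -0.08611743]
```

Emit:
send_rows([
  [[0,0,-0.00017,-0.149,1],[0,0,-0.00017,-0.149,1],[0,0,-0.00017,-0.149,1],[0,0,-0.00017,-0.149,1],[0,0,-0.00017,-0.149,1],[0,0,-0.00017,-0.149,1],[0,0,-0.00017,-0.149,1],[0,0,-0.00017,-0.149,1],[0,0,-0.00017,-0.149,1],[0,0,-0.00017,-0.149,1]],
])

```text
time_s: 7.95
eef_pos: [492.4, 127.9, 80.8]
ee_rot: [0.0, 0.996, -0.094, -0.001]
force: [-4.6, -6.3, -0.4]
grip_width: 0.769
```

Emit:
send_rows([
  [[0,0,-0.00017,-0.149,1],[0,0,-0.00017,-0.149,1],[0,0,-0.00017,-0.149,1],[0,0,-0.00017,-0.149,1],[0,0,-0.00017,-0.149,1],[0,0,-0.00017,-0.149,1],[0,0,-0.00017,-0.149,1],[0,0,-0.00017,-0.149,1],[0,0,-0.00017,-0.149,1],[0,0,-0.00017,-0.149,1]],
])

```text
time_s: 8.95
eef_pos: [492.9, 127.9, 82.6]
ee_rot: [-0.0, 0.795, 0.606, -0.0]
force: [-1.2, -2.4, -0.5]
grip_width: 0.767
```

Emit:
send_rows([
  [[0,0,-0.00017,-0.149,1],[0,0,-0.00017,-0.149,1],[0,0,-0.00017,-0.149,1],[0,0,-0.00017,-0.149,1],[0,0,-0.00017,-0.149,1],[0,0,-0.00017,-0.149,1],[0,0,-0.00017,-0.149,1],[0,0,-0.00017,-0.149,1],[0,0,-0.00017,-0.149,1],[0,0,-0.00017,-0.149,1]],
])

```text
time_s: 9.95
eef_pos: [493.2, 128.2, 84.5]
ee_rot: [0.0, 0.174, 0.985, 0.0]
force: [-2.6, 0.4, -0.4]
grip_width: 0.765
```

```bash
python3 -c "
from h import *
pose();print(ctrl.sense()['wrist_torque'])"
```

```text
t 9.95 pos [493.2 128.2  84.5] yaw 2.792 j6 -2.768 F [-2.6  0.4 -0.4] w 0.765 tilt 0.0001 0.0005
[ 0.05168897  0.52814771 -0.06541399]
```

Emit:
send_rows([
  [[0,0,0,0,0.1],[0,0,0,0,0],[0,0,0,0,0],[0,0,0,0.149,0],[0,0,0,0.149,0],[0,0,0,0.149,0],[0,0,0,0.149,0],[0,0,0,0.149,0],[0,0,0,0.149,0],[0,0,0,0.149,0]],
])

```text
time_s: 10.95
eef_pos: [493.3, 128.1, 84.5]
ee_rot: [0.0, 0.647, 0.763, 0.0]
force: [-0.7, 0.2, -0.0]
grip_width: 1.002
```

Emit:
send_rows([
  [[0,0,0,0.149,0],[0,0,0,0.149,0],[0,0,0,0.149,0],[0,0,0,0.149,0],[0,0,0,0.149,0],[0,0,0,0.149,0],[0,0,0,0.149,0],[0,0,0,0.149,0],[0,0,0,0.149,0],[0,0,0,0.149,0]],
])

```text
time_s: 11.95
eef_pos: [493.3, 128.1, 84.5]
ee_rot: [-0.0, 0.993, 0.122, 0.0]
force: [0.2, 0.5, 0.3]
grip_width: 0.998
```

Emit:
send_rows([
  [[0,0,0,0.149,0],[0,0,0,0.149,0],[0,0,0,0.149,0],[0,0,0,0.149,0],[0,0,0,0.149,0],[0,0,0,0.149,0],[0,0,0,0.149,0],[0,0,0,0.149,0],[0,0,0,0.149,0],[0,0,0,0.149,0]],
])

```text
time_s: 12.95
eef_pos: [493.3, 128.1, 84.5]
ee_rot: [-0.0, 0.812, -0.583, 0.0]
force: [0.2, -0.4, 0.7]
grip_width: 1.003
```

Emit:
send_rows([
  [[0,0,0,0.149,0],[0,0,0,0.149,0],[0,0,0,0.149,0],[0,0,0,0.149,0],[0,0,0,0.149,0],[0,0,0,0.149,0],[0,0,0,0.149,0],[0,0,0,0.149,0]],
])

```text
time_s: 13.75
eef_pos: [493.3, 128.1, 84.5]
ee_rot: [0.0, -0.345, 0.939, -0.0]
force: [-0.3, -0.3, 0.4]
grip_width: 1.002
```

Emit:
send_rows([
  [[0,0,0,0,0.12],[0,0,0,0,0.16],[0,0,0,0,0.2],[0,0,0,0,0.24],[0,0,0,0,0.28],[0,0,-0.0004,0,1],[0,0,-0.0004,0,1],[0,0,0,0,1]],
])

```text
time_s: 14.55
eef_pos: [493.0, 128.0, 85.0]
ee_rot: [-0.0, -0.349, 0.937, 0.0]
force: [-0.6, -0.8, -0.0]
grip_width: 0.763
```

```bash
python3 -c "
from h import *
pose();print(ctrl.sense()['wrist_torque'])"
```

```text
t 14.55 pos [493. 128.  85.] yaw -2.429 j6 2.453 F [-0.6 -0.8 -0. ] w 0.763 tilt 0.0004 0.0003
[-0.17768192  0.09028738  0.00973081]
```

Emit:
send_rows([
  [[0,0,-0.00017,-0.149,1],[0,0,-0.00017,-0.149,1],[0,0,-0.00017,-0.149,1],[0,0,-0.00017,-0.149,1],[0,0,-0.00017,-0.149,1],[0,0,-0.00017,-0.149,1],[0,0,-0.00017,-0.149,1],[0,0,-0.00017,-0.149,1],[0,0,-0.00017,-0.149,1],[0,0,-0.00017,-0.149,1]],
])

```text
time_s: 15.55
eef_pos: [492.6, 128.0, 86.6]
ee_rot: [0.0, 0.893, -0.45, -0.001]
force: [-2.4, -2.3, -0.3]
grip_width: 0.76
```

Emit:
send_rows([
  [[0,0,-0.00017,-0.149,1],[0,0,-0.00017,-0.149,1],[0,0,-0.00017,-0.149,1],[0,0,-0.00017,-0.149,1],[0,0,-0.00017,-0.149,1],[0,0,-0.00017,-0.149,1],[0,0,-0.00017,-0.149,1],[0,0,-0.00017,-0.149,1],[0,0,-0.00017,-0.149,1],[0,0,-0.00017,-0.149,1]],
])

```text
time_s: 16.55
eef_pos: [492.8, 127.9, 88.4]
ee_rot: [0.0, 0.961, 0.275, -0.001]
force: [-1.0, -1.3, -1.2]
grip_width: 0.758
```

Emit:
send_rows([
  [[0,0,-0.00017,-0.149,1],[0,0,-0.00017,-0.149,1],[0,0,-0.00017,-0.149,1],[0,0,-0.00017,-0.149,1],[0,0,-0.00017,-0.149,1],[0,0,-0.00017,-0.149,1],[0,0,-0.00017,-0.149,1],[0,0,-0.00017,-0.149,1],[0,0,-0.00017,-0.149,1],[0,0,-0.00017,-0.149,1]],
])

```text
time_s: 17.55
eef_pos: [493.1, 128.0, 90.2]
ee_rot: [-0.0, 0.52, 0.854, -0.0]
force: [-0.8, 0.7, -0.7]
grip_width: 0.764
```

Emit:
send_rows([
  [[0,0,-0.00017,-0.149,1],[0,0,-0.00017,-0.149,1],[0,0,-0.00017,-0.149,1],[0,0,-0.00017,-0.149,1],[0,0,-0.00017,-0.149,1],[0,0,0,0,0.1],[0,0,0,0,0],[0,0,0,0,0]],
])

```text
time_s: 18.35
eef_pos: [493.3, 128.1, 91.2]
ee_rot: [0.0, 0.178, 0.984, 0.0]
force: [0.4, 0.8, -0.7]
grip_width: 0.998
```

Emit:
send_rows([
  [[0,0,0,0.149,0],[0,0,0,0.149,0],[0,0,0,0.149,0],[0,0,0,0.149,0],[0,0,0,0.149,0],[0,0,0,0.149,0],[0,0,0,0.149,0],[0,0,0,0.149,0],[0,0,0,0.149,0],[0,0,0,0.149,0]],
])

```text
time_s: 19.35
eef_pos: [493.3, 128.1, 91.3]
ee_rot: [0.0, 0.8, 0.6, 0.0]
force: [-0.0, 0.0, 0.2]
grip_width: 1.001
```

Emit:
send_rows([
  [[0,0,0,0,0.12],[0,0,0,0,0.16],[0,0,0,0,0.2],[0,0,0,0,0.24],[0,0,0,0,0.28],[0,0,-0.0004,0,1],[0,0,-0.0004,0,1],[0,0,0,0,1]],
])

```text
time_s: 20.15
eef_pos: [493.2, 127.9, 91.8]
ee_rot: [0.0, 0.797, 0.604, -0.0]
force: [0.5, -2.4, -0.9]
grip_width: 0.764
```

Emit:
send_rows([
  [[0,0,-0.00017,-0.149,1],[0,0,-0.00017,-0.149,1],[0,0,-0.00017,-0.149,1],[0,0,-0.00017,-0.149,1],[0,0,-0.00017,-0.149,1],[0,0,-0.00017,-0.149,1],[0,0,-0.00017,-0.149,1],[0,0,-0.00017,-0.149,1]],
])

```text
time_s: 20.95
eef_pos: [492.8, 128.2, 93.1]
ee_rot: [-0.001, 0.318, 0.948, -0.0]
force: [-1.5, -2.5, -0.1]
grip_width: 0.769
```

```bash
python3 -c "
from h import *
pose();print(ctrl.sense()['wrist_torque'])"
```

```text
t 20.95 pos [492.8 128.2  93.1] yaw 2.494 j6 -2.47 F [-1.5 -2.5 -0.1] w 0.769 tilt 0.0011 -0.0006
[-0.37087583  0.32060575 -0.02630787]
```

Emit:
send_rows([
  [[0,0,-0.0015,0,1],[0,0,-0.0015,0,1],[0,0,-0.0015,0,1],[0,0,-0.0015,0,1],[0,0,-0.0015,0,1],[0,0,-0.002,0,1]],
])

```text
time_s: 21.55
eef_pos: [493.2, 128.1, 103.0]
ee_rot: [-0.0, 0.321, 0.947, 0.0]
force: [0.1, 0.5, -0.3]
grip_width: 0.762
```

Emit:
send_rows([
  [[0,0,-0.01,0,1],[0,0,-0.015,0,1],[0,0,-0.025,0,1],[0,0,-0.025,0,1],[0,0,0,0,1]],
])

```text
time_s: 22.05
eef_pos: [494.6, 128.2, 181.5]
ee_rot: [0.003, 0.321, 0.947, 0.001]
force: [-0.4, 0.7, -1.3]
grip_width: 0.764
```

```bash
python3 -c "
from h import *
go([522,337,178])
ims={c:ctrl.capture(c) for c in('scene','top')}
for c in ims: cv2.imwrite(f'pics/{c}3.png',ims[c])
overlay(ims,[rect(492,337.4,3.12,12,-120,50,-65,65)],'pics/a3.png',[('top',(105,140,265,240)),('scene',(135,90,275,240))])
"
```

```text
t 22.05 pos [494.6 128.2 181.5] yaw 2.488 j6 -2.464 F [-0.4  0.7 -1.3] w 0.764 tilt -0.0051 0.0042
to [522, 337, 178] tool shift mm [105.3 182.4   3.8]
```

View pics/a3.png

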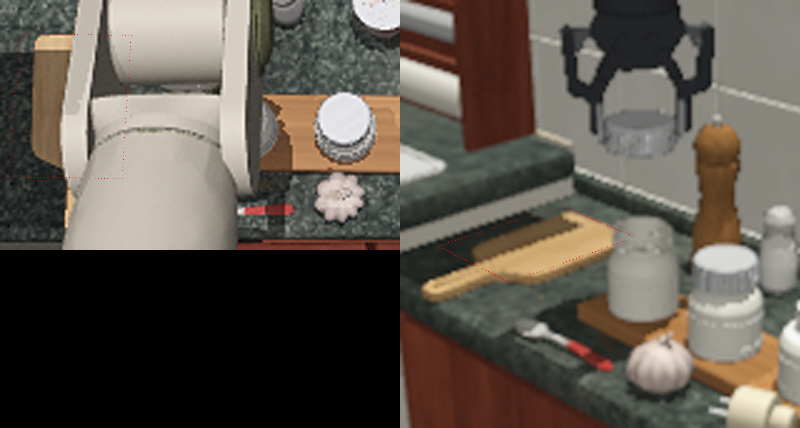

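```bash
python3 -c "
from h import *
m=cams()['top']
for uv in [(118.8,154),(157.3,153.6),(118.6,190),(156.8,190),(136.4,233)]: print(uv,unproj(m,uv,12).round(1))
ims={c:cv2.imread(f'pics/{c}0.png') for c in('scene','top')};F=Fit(ims)
x,v=F.fit(lambda p:[rect(*p,12,-120,50,-65,65)],[500,316,3.11],[25,12,.12]);print(x,v)
overlay(ims,[rect(*x,12,-120,50,-65,65)],'pics/a4.png',[('top',(105,140,185,240)),('scene',(130,140,230,210))])
"
```

```text
(118.8, 154) [610.4 382.1]
(157.3, 153.6) [610.7 268.7]
(118.6, 190) [502.4 376.3]
(156.8, 190) [501.4 265.8]
(136.4, 233) [378.  318.6]
[490.6397875  315.05820625   3.18083248] 37.98067534842402
```

View pics/a4.png

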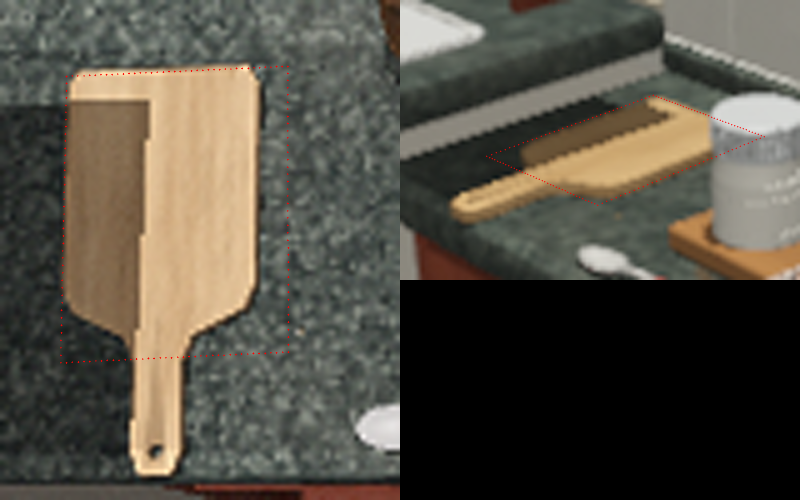

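Emit:
send_rows([
  [[0.0237,0.031,0,0,1],[0.0237,0.031,0,0,1],[0.0237,0.031,0,0,1],[0.0237,0.031,0,0,1],[0.0237,0.031,0,0,1],[0,0,0,0.149,1],[0,0,0,0.149,1],[0,0,0,0.149,1],[0,0,0,0.149,1],[0,0,0,0.149,1]],
])

```text
time_s: 23.15
eef_pos: [492.8, 323.0, 176.5]
ee_rot: [-0.001, 0.646, 0.763, -0.001]
force: [-1.6, -0.1, -0.6]
grip_width: 0.767
```

Emit:
send_rows([
  [[0,0,0,0.149,1],[0,0,0,0.023,1],[0,0.026,0,0,1],[0,0.026,0,0,1],[0,0.026,0,0,1],[0,0,0.04,0,1],[0,0,0.04,0,1],[0,0,0.04,0,1],[0,0,0.025,0,1],[0,0,0,0,1]],
])

```text
time_s: 24.15
eef_pos: [568.9, 322.2, 28.3]
ee_rot: [-0.002, 0.706, 0.708, -0.004]
force: [-0.3, -0.5, -0.3]
grip_width: 0.769
```

```bash
python3 -c "
from h import *
m=cams()['top']
print('mill',unproj(m,(184,130),150))
go([572,323,16])
ims={c:ctrl.capture(c) for c in('scene','top')}
overlay(ims,[circ(572,323,12,33),circ(572,323,38,33)],'pics/a5.png',[('top',(105,120,205,240)),('scene',(125,90,235,210))])
"
```

```text
mill [633.87876316 166.69631882]
t 24.15 pos [568.9 322.2  28.3] yaw 1.574 j6 -1.237 F [-0.3 -0.5 -0.3] w 0.769 tilt -0.0028 -0.0081
to [572, 323, 16] tool shift mm [ 0.8  3.2 12.2]
```

View pics/a5.png

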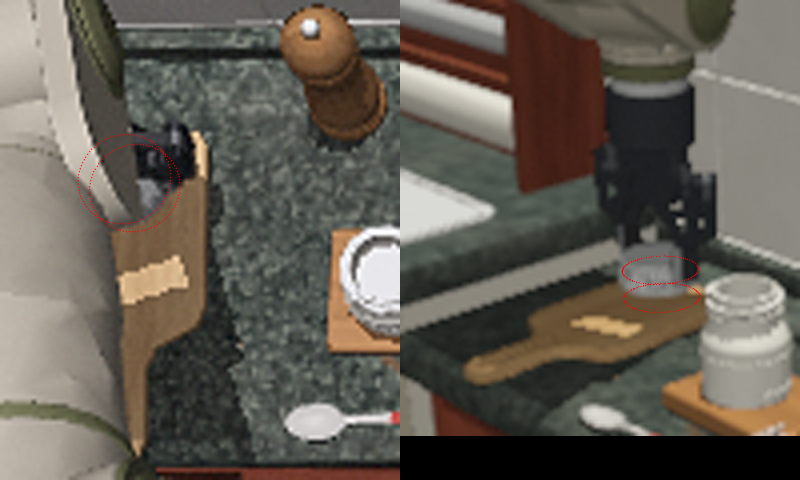

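Emit:
send_rows([
  [[0,0.002,0.004,0,1],[0,0,0.002,0,1],[0,0,0.002,0,1],[0,0,0.001,0,1],[0,0,0,0,1]],
])

```text
time_s: 24.75
eef_pos: [573.3, 323.2, 23.9]
ee_rot: [-0.0, 0.707, 0.707, -0.0]
force: [-0.0, -0.8, -1.2]
grip_width: 0.761
```

Emit:
send_rows([
  [[0,0,0.001,0,1],[0,0,0,0,1]],
])

```text
time_s: 24.95
eef_pos: [573.3, 323.2, 22.8]
ee_rot: [-0.0, 0.707, 0.707, -0.0]
force: [-0.1, 0.7, -0.7]
grip_width: 0.769
```

Emit:
send_rows([
  [[0,0,0.001,0,1],[0,0,0,0,1]],
])

```text
time_s: 25.15
eef_pos: [573.3, 323.2, 21.7]
ee_rot: [-0.0, 0.707, 0.707, -0.0]
force: [0.2, -1.0, -0.8]
grip_width: 0.767
```

Emit:
send_rows([
  [[0,0,0.001,0,1],[0,0,0,0,1]],
])

```text
time_s: 25.35
eef_pos: [573.3, 323.2, 20.7]
ee_rot: [-0.0, 0.707, 0.707, -0.0]
force: [0.3, -0.2, -0.2]
grip_width: 0.767
```

Emit:
send_rows([
  [[0,0,0.002,0,1],[0,0,0.002,0,1],[0,0,0.001,0,1],[0,0,0,0,1]],
])

```text
time_s: 25.75
eef_pos: [573.2, 323.1, 15.6]
ee_rot: [-0.0, 0.707, 0.707, -0.0]
force: [-0.0, -0.6, -0.8]
grip_width: 0.765
```

Emit:
send_rows([
  [[0,0,0.0008,0,1],[0,0,0,0,1]],
])

```text
time_s: 25.95
eef_pos: [573.3, 323.2, 15.0]
ee_rot: [-0.0, 0.707, 0.707, -0.0]
force: [-0.6, -0.8, -0.2]
grip_width: 0.766
```

Emit:
send_rows([
  [[0,0,0.0008,0,1],[0,0,0,0,1]],
])

```text
time_s: 26.15
eef_pos: [573.3, 323.2, 14.2]
ee_rot: [-0.0, 0.707, 0.707, -0.0]
force: [-0.1, -0.4, -0.8]
grip_width: 0.768
```

Emit:
send_rows([
  [[0,0,0.0008,0,1],[0,0,0,0,1]],
])

```text
time_s: 26.35
eef_pos: [573.3, 323.2, 13.4]
ee_rot: [-0.0, 0.707, 0.707, -0.0]
force: [-0.5, -0.1, -1.2]
grip_width: 0.766
```

Emit:
send_rows([
  [[0,0,0.0008,0,1],[0,0,0,0,1]],
])

```text
time_s: 26.55
eef_pos: [573.4, 323.2, 12.6]
ee_rot: [0.0, 0.707, 0.707, 0.0]
force: [0.6, 0.0, -1.1]
grip_width: 0.766
```

Emit:
send_rows([
  [[0,0,0.0008,0,1],[0,0,0,0,1]],
])

```text
time_s: 26.75
eef_pos: [573.4, 323.2, 12.5]
ee_rot: [0.0, 0.707, 0.707, 0.0]
force: [-2.0, -1.1, 4.5]
grip_width: 0.766
```

Emit:
send_rows([
  [[0,0,0.0006,0,1],[0,0,0,0,1]],
])

```text
time_s: 26.95
eef_pos: [573.4, 323.2, 12.5]
ee_rot: [0.0, 0.707, 0.707, 0.0]
force: [-4.5, -1.1, 8.8]
grip_width: 0.761
```

Emit:
send_rows([
  [[0,0,0,0,0.1],[0,0,0,0,0],[0,0,0,0,0],[0,0,0,0,0],[0,0,-0.02,0,0],[0,0,-0.04,0,0],[0,0,-0.045,0,0],[0,0,-0.045,0,0],[0,0,-0.02,0,0],[0,-0.04,0,0,0]],
])

```text
time_s: 27.95
eef_pos: [537.0, 323.0, 184.6]
ee_rot: [0.002, 0.708, 0.706, 0.004]
force: [0.0, -0.1, -0.7]
grip_width: 1.002
```

Emit:
send_rows([
  [[0,-0.043,0,0,0],[-0.0439,0,0,0,0],[-0.0439,0,0,0,0],[-0.0439,0,0,0,0],[-0.0439,0,0,0,0],[-0.0439,0,0,0,0],[-0.0439,0,0,0,0],[-0.0439,0,0,0,0],[0,0,0,0.149,0],[0,0,0,0.149,0]],
])

```text
time_s: 28.95
eef_pos: [490.4, 14.5, 181.3]
ee_rot: [0.0, 0.807, 0.591, 0.0]
force: [-0.4, 0.6, -0.3]
grip_width: 1.0
```

Emit:
send_rows([
  [[0,0,0,0.149,0],[0,0,0,0.149,0],[0,0,0,0.149,0],[0,0,0,0.149,0],[0,0,0,0.149,0],[0,0,0,0.149,0],[0,0,0,0.149,0],[0,0,0,0.149,0],[0,0,0,0.149,0],[0,0,0,0.149,0]],
])

```text
time_s: 29.95
eef_pos: [490.4, 15.9, 181.3]
ee_rot: [0.0, 0.994, -0.111, 0.0]
force: [0.0, 0.5, -0.3]
grip_width: 0.997
```

Emit:
send_rows([
  [[0,0,0,0.149,0],[0,0,0,0.149,0],[0,0,0,0.149,0],[0,0,0,0.149,0],[0,0,0,0.149,0],[0,0,0,0.149,0],[0,0,0,0.149,0],[0,0,0,0.149,0],[0,0,0,0.149,0],[0,0,0,0.149,0]],
])

```text
time_s: 30.95
eef_pos: [490.4, 15.9, 181.3]
ee_rot: [0.0, -0.655, 0.756, -0.0]
force: [0.5, -0.9, -0.3]
grip_width: 1.0
```

Emit:
send_rows([
  [[0,0,0,0.149,0],[0,0,0,0.149,0],[0,0,0,0.149,0],[0,0,0,0.149,0],[0,0,0,0.149,0],[0,0,0,0.149,0],[0,0,0,0.149,0],[0,0,0,0.149,0]],
])

```text
time_s: 31.75
eef_pos: [490.4, 15.9, 181.3]
ee_rot: [0.0, -0.118, 0.993, -0.0]
force: [0.6, 0.3, 0.5]
grip_width: 1.0
```

```bash
python3 -c "
from h import *
go([490.2,16.1,79])
ims={c:ctrl.capture(c) for c in('scene','top')}
for c in ims: cv2.imwrite(f'pics/{c}6.png',ims[c])
F=Fit(ims)
x,v=F.fit(lambda p:[circ(p[0],p[1],38,33)],[573,323],[8,8]);print('cap',x,v)
overlay(ims,[circ(*x,38,33),circ(490.2,16.1,106,28.5)],'pics/a6.png',[('top',(105,120,265,240)),('scene',(125,90,285,210))])
"
```

```text
t 31.75 pos [490.4  15.9 181.3] yaw -2.905 j6 2.698 F [0.6 0.3 0.5] w 1.0 tilt -0.0001 -0.0
to [490.2, 16.1, 79] tool shift mm [  0.2   0.3 102.3]
cap [572.16191022 322.97388386] 63.54585144694195
```

View pics/a6.png

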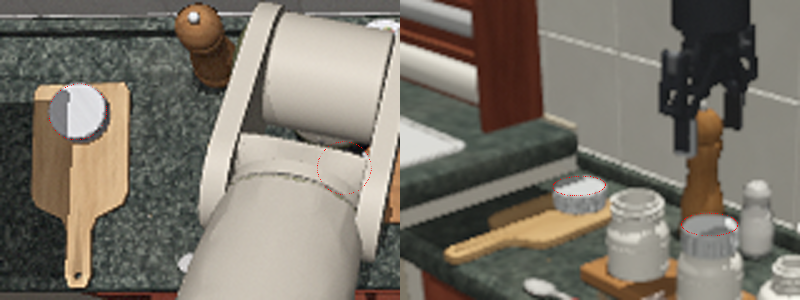

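Emit:
send_rows([
  [[0,0,0.035,0,0],[0,0,0.035,0,0],[0,0,0.02,0,0],[0,0,0.013,0,0],[0,0,0,0,0],[0,0,0,0,0.18],[0,0,0,0,0.22],[0,0,0,0,0.26],[0,0,0,0,0.3],[0,0,0,0,0.34]],
], force=20)

```text
time_s: 32.85
eef_pos: [490.5, 15.8, 78.8]
ee_rot: [0.0, -0.121, 0.993, -0.0]
force: [-1.7, 0.9, 4.3]
grip_width: 0.666
```

Emit:
send_rows([
  [[0,0,0,0,0.38],[0,0,-0.0005,0,0.42],[0,0,-0.0005,0,1],[0,0,0,0,1]],
], force=30)

```text
time_s: 33.25
eef_pos: [490.4, 15.9, 79.2]
ee_rot: [-0.0, -0.121, 0.993, 0.0]
force: [-1.6, -0.3, -0.6]
grip_width: 0.657
```

```bash
python3 -c "
from h import *
pose();print(ctrl.sense()['wrist_torque'])"
```

```text
t 33.25 pos [490.4  15.9  79.2] yaw -2.899 j6 2.692 F [-1.6 -0.3 -0.6] w 0.657 tilt 0.0001 0.0001
[0.01832624 0.0749508  0.05973971]
```

Well centred. First sweep of 36 rows.

Emit:
send_rows([
  [[0,0,-0.00017,-0.149,1],[0,0,-0.00017,-0.149,1],[0,0,-0.00017,-0.149,1],[0,0,-0.00017,-0.149,1],[0,0,-0.00017,-0.149,1],[0,0,-0.00017,-0.149,1],[0,0,-0.00017,-0.149,1],[0,0,-0.00017,-0.149,1],[0,0,-0.00017,-0.149,1],[0,0,-0.00017,-0.149,1]],
])

```text
time_s: 34.25
eef_pos: [489.8, 15.8, 80.6]
ee_rot: [0.001, 0.764, -0.645, -0.001]
force: [-1.4, -1.1, -0.8]
grip_width: 0.66
```

Emit:
send_rows([
  [[0,0,-0.00017,-0.149,1],[0,0,-0.00017,-0.149,1],[0,0,-0.00017,-0.149,1],[0,0,-0.00017,-0.149,1],[0,0,-0.00017,-0.149,1],[0,0,-0.00017,-0.149,1],[0,0,-0.00017,-0.149,1],[0,0,-0.00017,-0.149,1],[0,0,-0.00017,-0.149,1],[0,0,-0.00017,-0.149,1]],
])

```text
time_s: 35.25
eef_pos: [490.3, 15.6, 82.5]
ee_rot: [0.0, 0.999, 0.044, -0.0]
force: [0.4, -0.8, -1.4]
grip_width: 0.659
```

Emit:
send_rows([
  [[0,0,-0.00017,-0.149,1],[0,0,-0.00017,-0.149,1],[0,0,-0.00017,-0.149,1],[0,0,-0.00017,-0.149,1],[0,0,-0.00017,-0.149,1],[0,0,-0.00017,-0.149,1],[0,0,-0.00017,-0.149,1],[0,0,-0.00017,-0.149,1],[0,0,-0.00017,-0.149,1],[0,0,-0.00017,-0.149,1]],
])

```text
time_s: 36.25
eef_pos: [490.4, 15.9, 84.2]
ee_rot: [-0.0, 0.705, 0.709, -0.0]
force: [0.1, -0.2, -0.6]
grip_width: 0.658
```

Emit:
send_rows([
  [[0,0,-0.00017,-0.149,1],[0,0,-0.00017,-0.149,1],[0,0,-0.00017,-0.149,1],[0,0,-0.00017,-0.149,1],[0,0,-0.00017,-0.149,1],[0,0,-0.00017,-0.149,1],[0,0,0,0,0.1],[0,0,0,0,0],[0,0,0,0,0],[0,0,0,0.149,0]],
])

```text
time_s: 37.25
eef_pos: [490.4, 15.9, 85.4]
ee_rot: [0.0, 0.403, 0.915, -0.0]
force: [-0.8, 0.2, 0.3]
grip_width: 0.997
```

```bash
python3 -c "
from h import *
pose()"
```

```text
t 37.25 pos [490.4  15.9  85.4] yaw 2.312 j6 -2.519 F [-0.8  0.2  0.3] w 0.997 tilt -0.0001 0.0
```

Rewind 35 more rows, regrasp, second sweep.

Emit:
send_rows([
  [[0,0,0,0.149,0],[0,0,0,0.149,0],[0,0,0,0.149,0],[0,0,0,0.149,0],[0,0,0,0.149,0],[0,0,0,0.149,0],[0,0,0,0.149,0],[0,0,0,0.149,0],[0,0,0,0.149,0],[0,0,0,0.149,0]],
])

```text
time_s: 38.25
eef_pos: [490.4, 15.9, 85.4]
ee_rot: [0.0, 0.918, 0.398, 0.0]
force: [0.1, -0.4, 0.2]
grip_width: 1.0
```

Emit:
send_rows([
  [[0,0,0,0.149,0],[0,0,0,0.149,0],[0,0,0,0.149,0],[0,0,0,0.149,0],[0,0,0,0.149,0],[0,0,0,0.149,0],[0,0,0,0.149,0],[0,0,0,0.149,0],[0,0,0,0.149,0],[0,0,0,0.149,0]],
])

```text
time_s: 39.25
eef_pos: [490.4, 15.9, 85.4]
ee_rot: [-0.0, 0.944, -0.33, 0.0]
force: [-0.1, 0.4, -0.6]
grip_width: 0.994
```

Emit:
send_rows([
  [[0,0,0,0.149,0],[0,0,0,0.149,0],[0,0,0,0.149,0],[0,0,0,0.149,0],[0,0,0,0.149,0],[0,0,0,0.149,0],[0,0,0,0.149,0],[0,0,0,0.149,0],[0,0,0,0.149,0],[0,0,0,0.149,0]],
])

```text
time_s: 40.25
eef_pos: [490.4, 15.9, 85.4]
ee_rot: [0.0, -0.47, 0.883, -0.0]
force: [0.8, 0.0, -0.1]
grip_width: 0.995
```

Emit:
send_rows([
  [[0,0,0,0.149,0],[0,0,0,0.149,0],[0,0,0,0.149,0],[0,0,0,0.149,0],[0,0,0,0.149,0],[0,0,0,0,0.18],[0,0,0,0,0.22],[0,0,0,0,0.26],[0,0,0,0,0.3],[0,0,0,0,0.34]],
])

```text
time_s: 41.25
eef_pos: [490.4, 15.8, 85.4]
ee_rot: [-0.0, -0.121, 0.993, -0.0]
force: [-1.3, -0.4, 1.0]
grip_width: 0.662
```

Emit:
send_rows([
  [[0,0,-0.0004,0,0.38],[0,0,-0.0004,0,0.42],[0,0,0,0,1],[0,0,0,0,1]],
])

```text
time_s: 41.65
eef_pos: [490.4, 15.9, 86.1]
ee_rot: [-0.0, -0.121, 0.993, 0.0]
force: [-0.8, -0.6, -0.1]
grip_width: 0.655
```

```bash
python3 -c "
from h import *
pose()"
```

```text
t 41.65 pos [490.4  15.9  86.1] yaw -2.899 j6 2.692 F [-0.8 -0.6 -0.1] w 0.655 tilt 0.0 0.0
```

Emit:
send_rows([
  [[0,0,-0.00017,-0.149,1],[0,0,-0.00017,-0.149,1],[0,0,-0.00017,-0.149,1],[0,0,-0.00017,-0.149,1],[0,0,-0.00017,-0.149,1],[0,0,-0.00017,-0.149,1],[0,0,-0.00017,-0.149,1],[0,0,-0.00017,-0.149,1],[0,0,-0.00017,-0.149,1],[0,0,-0.00017,-0.149,1]],
])

```text
time_s: 42.65
eef_pos: [490.0, 15.8, 87.7]
ee_rot: [0.0, 0.764, -0.645, -0.0]
force: [-0.7, -1.0, -0.7]
grip_width: 0.658
```

Emit:
send_rows([
  [[0,0,-0.00017,-0.149,1],[0,0,-0.00017,-0.149,1],[0,0,-0.00017,-0.149,1],[0,0,-0.00017,-0.149,1],[0,0,-0.00017,-0.149,1],[0,0,-0.00017,-0.149,1],[0,0,-0.00017,-0.149,1],[0,0,-0.00017,-0.149,1],[0,0,-0.00017,-0.149,1],[0,0,-0.00017,-0.149,1]],
])

```text
time_s: 43.65
eef_pos: [490.3, 15.8, 89.5]
ee_rot: [0.0, 0.999, 0.044, -0.0]
force: [-0.1, 0.3, 0.3]
grip_width: 0.657
```

Emit:
send_rows([
  [[0,0,-0.00017,-0.149,1],[0,0,-0.00017,-0.149,1],[0,0,-0.00017,-0.149,1],[0,0,-0.00017,-0.149,1],[0,0,-0.00017,-0.149,1],[0,0,-0.00017,-0.149,1],[0,0,-0.00017,-0.149,1],[0,0,-0.00017,-0.149,1],[0,0,-0.00017,-0.149,1],[0,0,-0.00017,-0.149,1]],
])

```text
time_s: 44.65
eef_pos: [490.4, 15.9, 91.2]
ee_rot: [-0.0, 0.705, 0.709, -0.0]
force: [-1.2, -0.5, -0.3]
grip_width: 0.657
```

Emit:
send_rows([
  [[0,0,-0.00017,-0.149,1],[0,0,-0.00017,-0.149,1],[0,0,-0.00017,-0.149,1],[0,0,-0.00017,-0.149,1],[0,0,-0.00017,-0.149,1],[0,0,-0.00017,-0.149,1],[0,0,0,0,0.1],[0,0,0,0,0],[0,0,0,0,0],[0,0,0,0.149,0]],
])

```text
time_s: 45.65
eef_pos: [490.4, 15.8, 92.3]
ee_rot: [0.0, 0.403, 0.915, 0.0]
force: [-0.1, 0.7, -0.2]
grip_width: 0.998
```

Emit:
send_rows([
  [[0,0,0,0.149,0],[0,0,0,0.149,0],[0,0,0,0.149,0],[0,0,0,0.149,0],[0,0,0,0.149,0],[0,0,0,0.149,0],[0,0,0,0.149,0],[0,0,0,0.149,0],[0,0,0,0.149,0],[0,0,0,0,0]],
])

```text
time_s: 46.65
eef_pos: [490.4, 15.9, 92.3]
ee_rot: [0.0, 0.884, 0.467, 0.0]
force: [-0.2, -0.4, 0.2]
grip_width: 0.994
```

Emit:
send_rows([
  [[0,0,0,0,0.18],[0,0,0,0,0.22],[0,0,0,0,0.26],[0,0,0,0,0.3],[0,0,0,0,0.34],[0,0,-0.0004,0,0.38],[0,0,-0.0004,0,0.42],[0,0,0,0,1],[0,0,0,0,1]],
])

```text
time_s: 47.55
eef_pos: [490.3, 15.9, 93.0]
ee_rot: [-0.0, 0.884, 0.468, -0.0]
force: [0.3, -0.5, -0.0]
grip_width: 0.656
```

Emit:
send_rows([
  [[0,0,-0.00017,-0.149,1],[0,0,-0.00017,-0.149,1],[0,0,-0.00017,-0.149,1],[0,0,-0.00017,-0.149,1],[0,0,-0.00017,-0.149,1],[0,0,-0.00017,-0.149,1],[0,0,-0.00017,-0.149,1]],
])

```text
time_s: 48.25
eef_pos: [490.3, 15.9, 94.2]
ee_rot: [-0.0, 0.53, 0.848, -0.0]
force: [-0.4, -0.4, -0.5]
grip_width: 0.654
```

```bash
python3 -c "
from h import *
pose()"
```

```text
t 48.25 pos [490.3  15.9  94.2] yaw 2.024 j6 -2.231 F [-0.4 -0.4 -0.5] w 0.654 tilt 0.0001 -0.0003
```

Emit:
send_rows([
  [[0,0,-0.0015,0,1],[0,0,-0.0015,0,1],[0,0,-0.0015,0,1],[0,0,-0.0015,0,1],[0,0,-0.002,0,1],[0,0,-0.01,0,1],[0,0,-0.02,0,1],[0,0,-0.03,0,1],[0,0,-0.02,0,1],[0,0,0,0,1]],
])

```text
time_s: 49.25
eef_pos: [491.6, 15.7, 185.4]
ee_rot: [0.003, 0.533, 0.846, 0.001]
force: [1.1, 0.5, -0.4]
grip_width: 0.657
```

Emit:
send_rows([
  [[0.0336,0.0182,0,0,1],[0.0336,0.0182,0,0,1],[0.0336,0.0182,0,0,1],[0.0336,0.0182,0,0,1],[0.0336,0.0182,0,0,1],[0.0336,0.0182,0,0,1],[0.0336,0.0182,0,0,1],[0.0336,0.0182,0,0,1],[0,0,0,0.149,1],[0,0,0,0.149,1]],
])

```text
time_s: 50.25
eef_pos: [504.8, 322.2, 181.1]
ee_rot: [-0.0, 0.654, 0.756, -0.001]
force: [0.2, 0.5, 0.8]
grip_width: 0.654
```

Emit:
send_rows([
  [[0,0,0,0.149,1],[0,0,0,0.006,1],[0,0,0,0,1]],
])

```text
time_s: 50.55
eef_pos: [505.3, 321.1, 181.8]
ee_rot: [-0.0, 0.708, 0.706, -0.0]
force: [-0.1, -0.0, -0.3]
grip_width: 0.659
```

```bash
python3 -c "
from h import *
go([503,321,20])
"
```

```text
t 50.55 pos [505.3 321.1 181.8] yaw 1.568 j6 -1.198 F [-0.1 -0.  -0.3] w 0.659 tilt -0.0003 -0.0009
to [503, 321, 20] tool shift mm [ -0.   -2.1 161.8]
```

Emit:
send_rows([
  [[0,-0.004,0.04,0,1],[0,0,0.04,0,1],[0,0,0.04,0,1],[0,0,0.03,0,1],[0,0,0.01,0,1],[0,0,0.004,0,1],[0,0,0.002,0,1],[0,0,0,0,1]],
])

```text
time_s: 51.35
eef_pos: [502.2, 321.5, 17.6]
ee_rot: [0.0, 0.709, 0.705, 0.001]
force: [0.2, 0.1, 0.3]
grip_width: 0.653
```

Emit:
send_rows([
  [[0,0,0.001,0,1],[0,0,0,0,1]],
])

```text
time_s: 51.55
eef_pos: [501.7, 321.4, 16.0]
ee_rot: [0.0, 0.709, 0.705, 0.001]
force: [0.3, -0.1, -0.9]
grip_width: 0.661
```

Emit:
send_rows([
  [[0,0,0.001,0,1],[0,0,0,0,1]],
])

```text
time_s: 51.75
eef_pos: [501.5, 321.2, 14.4]
ee_rot: [0.0, 0.709, 0.705, 0.0]
force: [-0.4, 0.4, -0.6]
grip_width: 0.655
```

Emit:
send_rows([
  [[0,0,0.001,0,1],[0,0,0,0,1]],
])

```text
time_s: 51.95
eef_pos: [501.4, 321.2, 13.2]
ee_rot: [-0.0, 0.709, 0.705, -0.0]
force: [0.3, 0.3, -0.7]
grip_width: 0.656
```

Emit:
send_rows([
  [[0,0,0.0006,0,1],[0,0,0,0,1]],
])

```text
time_s: 52.15
eef_pos: [501.5, 321.2, 13.1]
ee_rot: [0.0, 0.709, 0.705, 0.0]
force: [-2.7, -0.4, 4.8]
grip_width: 0.656
```

Emit:
send_rows([
  [[0,0,0.0006,0,1],[0,0,0,0,1]],
])

```text
time_s: 52.35
eef_pos: [501.5, 321.2, 13.1]
ee_rot: [0.0, 0.709, 0.705, 0.0]
force: [-4.7, -2.7, 9.9]
grip_width: 0.657
```

Emit:
send_rows([
  [[0,0,0.0006,0,1],[0,0,0,0,1]],
])

```text
time_s: 52.55
eef_pos: [501.5, 321.2, 13.0]
ee_rot: [0.0, 0.709, 0.705, 0.0]
force: [-6.8, -2.4, 15.5]
grip_width: 0.657
```

Emit:
send_rows([
  [[0,0,0,0,0.1],[0,0,0,0,0],[0,0,0,0,0],[0,0,0,0,0],[0,0,-0.02,0,0],[0,0,-0.04,0,0],[0,0,-0.045,0,0],[0,0,-0.045,0,0],[0,0,-0.02,0,0],[0,0,0,0,0]],
])

```text
time_s: 53.55
eef_pos: [502.6, 321.7, 184.7]
ee_rot: [0.001, 0.709, 0.705, 0.003]
force: [-0.0, -0.2, -0.2]
grip_width: 0.998
```

Emit:
send_rows([
  [[-0.047,0,0,0,0],[-0.047,0,0,0,0],[-0.047,0,0,0,0],[-0.047,0,0,0,0],[-0.047,0,0,0,0],[-0.047,0,0,0,0],[-0.047,0,0,0,0],[-0.047,0,0,0,0],[0,0,0,0,0]],
])

```text
time_s: 54.45
eef_pos: [498.7, -59.3, 180.1]
ee_rot: [-0.001, 0.711, 0.703, -0.001]
force: [0.1, 0.6, 0.5]
grip_width: 1.0
```

```bash
python3 -c "
from h import *
pose()
ims={c:ctrl.capture(c) for c in('scene','top')}
for c in ims: cv2.imwrite(f'pics/{c}7.png',ims[c])
F=Fit(ims);C=[]
for n,r,p in(('large',33,(572,323)),('medium',28.5,(501.5,321.2))):
  x,v=F.fit(lambda p:[circ(p[0],p[1],38,r)],p,[8,8]);print('cap',n,x.round(1),round(v,1));C.append(circ(*x,38,r))
ms=cams()
for n,uv in dict(large=(356.2,245.9),small=(368.3,265.7),medium=(390,243)).items():
  p0=unproj(ms['scene'],uv,46);print(n,p0.round(1))
  for cs in(('top','scene'),('top',),('scene',)):
    x,v=F.fit(lid(n),p0,[6,6],cs);print(cs,x.round(1),round(v,1))
    if len(cs)==2:C+=lid(n)(x)
overlay(ims,C,'pics/a7.png',[('top',(325,150,400,225)),('scene',(310,225,420,308)),('top',(100,130,200,190)),('scene',(130,130,230,200))])
"
```

```text
t 54.45 pos [498.7 -59.3 180.1] yaw 1.559 j6 -1.91 F [0.1 0.6 0.5] w 1.0 tilt -0.0003 -0.0019
cap large [572.8 323. ] 62.0
cap medium [500.7 321. ] 70.0
large [ 495.5 -299.7]
('top', 'scene') [ 496.2 -292.4] 84.9
('top',) [ 495.9 -291.5] 42.5
('scene',) [ 499.6 -295.5] 49.0
small [ 448.6 -355.4]
('top', 'scene') [ 447.6 -354. ] 76.9
('top',) [ 448.4 -347.2] 43.1
('scene',) [ 447.9 -353.2] 43.3
medium [ 557.  -346.3]
('top', 'scene') [ 563.3 -346.2] 102.9
('top',) [ 552.6 -334.2] 50.6
('scene',) [ 562.  -345.7] 68.5
```

View pics/a7.png

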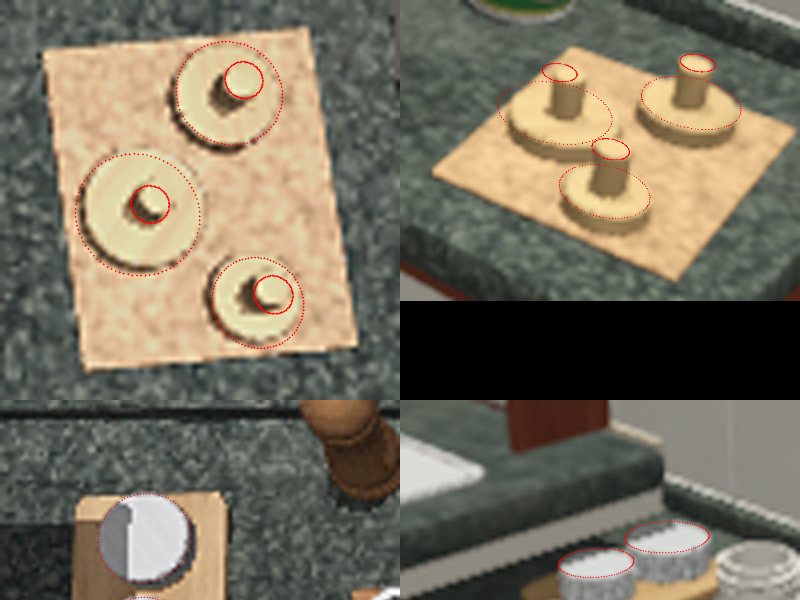

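```bash
cat > lids.py <<'E'
from h import *
def lids(ims,inits,span=12,names=("large","medium","small")):
    ab={c:cv2.cvtColor(im,cv2.COLOR_BGR2Lab).astype(np.float32)*np.float32([.5,4,2]) for c,im in ims.items()}
    F=Fit(ab);out={}
    for n in names:
        disc=lambda p:[circ(p[0],p[1],18,LR[n])]
        r=[F.fit(f,inits[n],[span,span],cs)[0].round(1) for f,cs in((disc,("top","scene")),(disc,("top",)),(disc,("scene",)),(lid(n),("top","scene")))]
        print(n,*r);out[n]=r[0]
    return out
E
python3 - <<'E'
from lids import *
ims={c:cv2.imread(f"pics/{c}7.png") for c in("scene","top")};M=cams()
uv=dict(large=((356.2,247),(353.3,188.4)),small=((368.3,268.2),(376,205.1)),medium=((391.4,242.6),(370.6,165)))
I={}
for n,(s,t) in uv.items():
    a=unproj(M["scene"],np.array(s)-.5,46);b=unproj(M["top"],np.array(t)-.5,46);print(n,a.round(1),b.round(1));I[n]=(a+b)/2
lids(ims,I)
E
```

```text
large [ 492.6 -300.2] [ 496.  -292.7]
small [ 441.9 -358.1] [ 448.1 -353.2]
medium [ 561.7 -346. ] [ 563.3 -345.8]
large [ 500.9 -297.5] [ 502.  -297.7] [ 498.8 -297.4] [ 496.  -292.1]
medium [ 563.3 -345.9] [ 566.4 -345.4] [ 560.8 -346.4] [ 561.7 -346.6]
small [ 451.3 -355. ] [ 452.3 -354.8] [ 449.7 -355.1] [ 450.8 -355.6]
```

Emit:
send_rows([
  [[-0.04,0,0,0,0.4],[-0.04,0,0,0,0.4],[-0.04,0,0,0,0.4],[-0.04,0,0,0,0.4],[-0.04,0,0,0,0.4],[-0.038,-0.003,0,0,0.4],[0,0,0.04,0,0.4],[0,0,0.04,0,0.4],[0,0,0.03,0,0.4],[0,0,0,0,0.4]],
], force=20)

```text
time_s: 55.55
eef_pos: [493.6, -289.7, 67.2]
ee_rot: [-0.004, 0.709, 0.706, -0.0]
force: [0.7, 1.4, 0.3]
grip_width: 0.6
```

```bash
python3 -c "
from h import *
go([498,-297,22])
ims={c:ctrl.capture(c) for c in('scene','top')}
for c in ims: cv2.imwrite(f'pics/{c}8.png',ims[c])
overlay(ims,lid('large')((498,-297)),'pics/a8.png',[('top',(325,150,400,225)),('scene',(310,200,420,308))])
"
```

```text
t 55.55 pos [ 493.6 -289.7   67.2] yaw 1.567 j6 -2.302 F [0.7 1.4 0.3] w 0.6 tilt 0.0061 -0.0065
to [498, -297, 22] tool shift mm [-7.6  4.7 45.1]
```

View pics/a8.png

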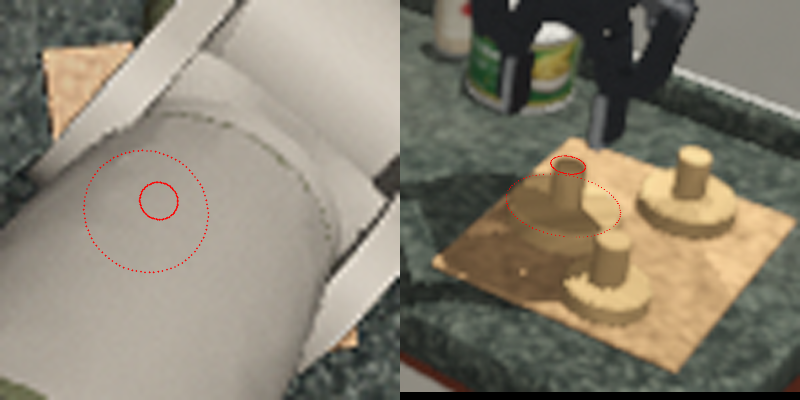

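Emit:
send_rows([
  [[0,0,0,0,0.4],[0,0,0,0,0.4],[0,0,0,0,0.4]],
])

```text
time_s: 55.95
eef_pos: [495.4, -293.0, 72.6]
ee_rot: [0.001, 0.709, 0.705, 0.0]
force: [0.3, -0.4, -0.0]
grip_width: 0.601
```

```bash
python3 -c "
from h import *
go([498,-297,22])"
```

```text
t 55.95 pos [ 495.4 -293.    72.6] yaw 1.565 j6 -2.303 F [ 0.3 -0.4 -0. ] w 0.601 tilt -0.0013 0.0015
to [498, -297, 22] tool shift mm [-4.   2.6 50.6]
```

Emit:
send_rows([
  [[-0.004,0.0026,0.02,0,0.4],[0,0,0.02,0,0.4],[0,0,0.01,0,0.4],[0,0,0,0,0.45],[0,0,0,0,0.55],[0,0,0,0,0.62],[0,0,0,0,0.68],[0,0,0,0,0.72],[0,0,0,0,0.76],[0,0,0,0,0.8]],
], force=20)

```text
time_s: 56.95
eef_pos: [497.6, -296.9, 21.9]
ee_rot: [0.0, 0.709, 0.705, -0.0]
force: [-1.0, 0.7, 2.9]
grip_width: 0.227
```

```bash
python3 -c "
from h import *
go([498,-297,22])"
```

```text
t 56.95 pos [ 497.6 -296.9   21.9] yaw 1.565 j6 -2.305 F [-1.   0.7  2.9] w 0.227 tilt -0.0004 0.0004
to [498, -297, 22] tool shift mm [-0.1  0.4 -0.1]
```

Gripped (19.3 mm). Release, rotate 90°, re-grip to centre the other axis.

Emit:
send_rows([
  [[0,0,0,0,0.5],[0,0,0,0,0.4],[0,0,0,0.149,0.4],[0,0,0,0.149,0.4],[0,0,0,0.149,0.4],[0,0,0,0.149,0.4],[0,0,0,0.149,0.4],[0,0,0,0.149,0.4],[0,0,0,0.149,0.4],[0,0,0,0.149,0.4]],
])

```text
time_s: 57.95
eef_pos: [497.4, -296.7, 21.4]
ee_rot: [-0.0, 0.983, 0.182, -0.0]
force: [0.5, 0.2, -0.4]
grip_width: 0.602
```

Emit:
send_rows([
  [[0,0,0,0.149,0.4],[0,0,0,0.149,0.4],[0,0,0,0.075,0.55],[0,0,0,0,0.62],[0,0,0,0,0.68],[0,0,0,0,0.72],[0,0,0,0,0.76],[0,0,0,0,0.8],[0,0,0,0,1],[0,0,0,0,1]],
], force=20)

```text
time_s: 58.95
eef_pos: [497.5, -296.8, 21.6]
ee_rot: [0.0, 1.0, 0.0, 0.0]
force: [-0.3, 0.4, 1.8]
grip_width: 0.227
```

Emit:
send_rows([
  [[0,0,0,0,1],[0,0,-0.005,0,1],[0,0,-0.015,0,1],[0,0,-0.04,0,1],[0,0,-0.04,0,1],[0,0,-0.03,0,1],[0,0,0,0,1],[0,0,0,0,1]],
], force=40)

```text
time_s: 59.75
eef_pos: [497.4, -296.7, 152.3]
ee_rot: [0.0, 1.0, 0.0, 0.0]
force: [0.3, -0.1, -0.3]
grip_width: 0.213
```

```bash
python3 -c "
from h import *
go([493,128.1,150])
cv2.imwrite('pics/s9.png',ctrl.capture('scene'))
cv2.imwrite('pics/s9c.png',cv2.resize(cv2.imread('pics/s9.png')[140:310,300:430],None,fx=3.5,fy=3.5,interpolation=cv2.INTER_CUBIC))"
```

```text
t 59.75 pos [ 497.4 -296.7  152.3] yaw 0.0 j6 -0.74 F [ 0.3 -0.1 -0.3] w 0.213 tilt 0.0008 0.0008
to [493, 128.1, 150] tool shift mm [  -4.4 -424.8    2. ]
```

View pics/s9c.png

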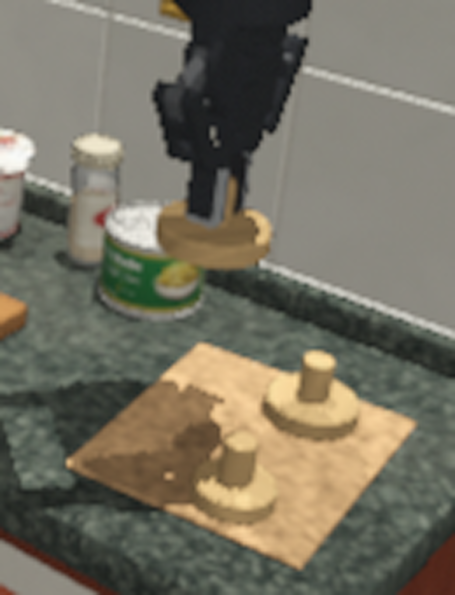

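Emit:
send_rows([
  [[0,-0.02,0,0,1],[0,-0.04,0,0,1],[0,-0.045,0,0,1],[0,-0.045,0,0,1],[0,-0.045,0,0,1],[0,-0.045,0,0,1],[0,-0.045,0,0,1],[0,-0.045,0,0,1],[0,-0.045,0,0,1],[0,-0.025,0,0,1]],
])

```text
time_s: 60.8
eef_pos: [496.3, 106.1, 150.4]
ee_rot: [-0.0, 1.0, 0.001, -0.001]
force: [-0.0, 0.5, -0.4]
grip_width: 0.219
```

Emit:
send_rows([
  [[-0.0044,-0.025,0,0,1],[0,0,0,0,1],[0,0,0,0,1],[0,0,0,0,1]],
])

```text
time_s: 61.2
eef_pos: [493.0, 127.5, 151.0]
ee_rot: [0.0, 1.0, -0.0, -0.001]
force: [0.6, -0.7, -0.9]
grip_width: 0.214
```

```bash
python3 -c "
from h import *
go([492.8,128.1,121.6])"
```

```text
t 61.2 pos [493.  127.5 151. ] yaw -0.001 j6 0.024 F [ 0.6 -0.7 -0.9] w 0.214 tilt -0.0011 0.0002
to [492.8, 128.1, 121.6] tool shift mm [-0.1 -0.6 29.4]
```

Emit:
send_rows([
  [[0,-0.0006,0.015,0,1],[0,0,0.012,0,1],[0,0,0.002,0,1],[0,0,0,0,1]],
])

```text
time_s: 61.6
eef_pos: [493.0, 128.5, 122.2]
ee_rot: [0.0, 1.0, -0.0, -0.001]
force: [0.2, 0.3, -0.4]
grip_width: 0.222
```

Emit:
send_rows([
  [[0,0,0.0015,0,1],[0,0,0.0015,0,1],[0,0,0,0,1]],
])

```text
time_s: 61.9
eef_pos: [493.1, 128.8, 119.6]
ee_rot: [0.0, 1.0, 0.0, 0.0]
force: [-0.6, 0.3, -0.2]
grip_width: 0.218
```

Emit:
send_rows([
  [[0,0,0.0015,0,1],[0,0,0.0015,0,1],[0,0,0,0,1]],
])

```text
time_s: 62.2
eef_pos: [493.0, 128.8, 116.3]
ee_rot: [0.0, 1.0, 0.0, -0.0]
force: [0.2, -0.5, -1.2]
grip_width: 0.218
```

Emit:
send_rows([
  [[0,0,0.001,0,1],[0,0,0.001,0,1],[0,0,0,0,1]],
])

```text
time_s: 62.5
eef_pos: [493.0, 128.8, 114.3]
ee_rot: [0.0, 1.0, 0.0, -0.0]
force: [-0.4, 1.4, -0.4]
grip_width: 0.222
```

Emit:
send_rows([
  [[0,0,0.001,0,1],[0,0,0,0,1]],
])

```text
time_s: 62.7
eef_pos: [493.0, 128.9, 113.4]
ee_rot: [0.0, 1.0, 0.0, -0.0]
force: [0.2, 0.0, -1.1]
grip_width: 0.217
```

Emit:
send_rows([
  [[0,0,0.001,0,1],[0,0,0,0,1]],
])

```text
time_s: 62.9
eef_pos: [493.0, 128.8, 112.4]
ee_rot: [0.0, 1.0, -0.0, -0.0]
force: [-0.2, -0.4, -0.2]
grip_width: 0.219
```

Emit:
send_rows([
  [[0,0,0.0008,0,1],[0,0,0,0,1]],
])

```text
time_s: 63.1
eef_pos: [493.1, 128.8, 111.7]
ee_rot: [0.0, 1.0, -0.0, 0.0]
force: [0.1, 0.1, -0.9]
grip_width: 0.219
```

Emit:
send_rows([
  [[0,0,0.0008,0,1],[0,0,0,0,1]],
])

```text
time_s: 63.3
eef_pos: [493.1, 128.8, 111.6]
ee_rot: [0.0, 1.0, 0.0, 0.0]
force: [-3.2, -1.2, 7.7]
grip_width: 0.22
```

Emit:
send_rows([
  [[0,0,0,0,0.6],[0,0,0,0,0.4],[0,0,0,0,0.4],[0,0,-0.02,0,0.4],[0,0,-0.04,0,0.4],[0,0,0,0,0.4],[0,0.04,0,0,0.4],[0,0.045,0,0,0.4],[0,0.045,0,0,0.4],[0,0.045,0,0,0.4]],
])

```text
time_s: 64.3
eef_pos: [492.7, -47.8, 170.6]
ee_rot: [-0.0, 1.0, 0.0, -0.0]
force: [0.5, -0.4, -0.7]
grip_width: 0.595
```

Emit:
send_rows([
  [[0,0,0,0,0.4],[0,0,0,0,0.4]],
])

```text
time_s: 64.5
eef_pos: [492.9, -46.7, 170.5]
ee_rot: [-0.0, 1.0, -0.001, -0.0]
force: [-0.0, 0.5, 0.7]
grip_width: 0.6
```

```bash
python3 -c "
from lids import *
pose()
ims={c:ctrl.capture(c) for c in('scene','top')}
for c in ims: cv2.imwrite(f'pics/{c}10.png',ims[c])
r=lids(ims,dict(medium=(563,-346),small=(450,-355)),20,('medium','small'))
C=lid('large',94)((493,128.5))+lid('medium')(r['medium'])+lid('small')(r['small'])
overlay(ims,C,'pics/a10.png',[('top',(325,150,400,225)),('scene',(310,225,420,308)),('top',(180,160,260,220)),('scene',(190,130,290,205))])
"
```

```text
t 64.5 pos [492.9 -46.7 170.5] yaw -0.002 j6 -0.33 F [-0.   0.5  0.7] w 0.6 tilt -0.0006 -0.0004
medium [ 563.7 -345.8] [ 570.5 -366.2] [ 560.8 -346.4] [ 561.8 -346.6]
small [ 451.6 -355.1] [ 452.2 -354.8] [ 449.4 -355.4] [ 450.8 -355.8]
```

View pics/a10.png

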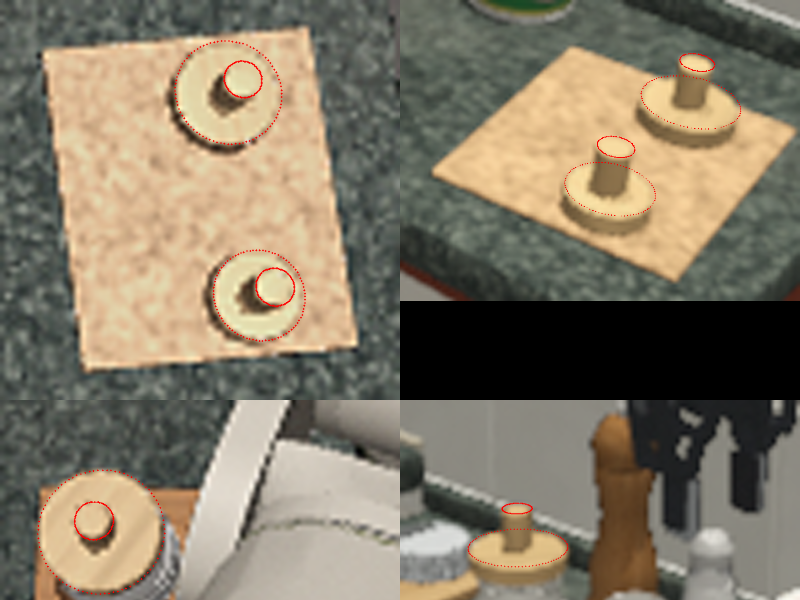

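Emit:
send_rows([
  [[0,0.02,0,0,0.4],[0,0.045,0,0,0.4],[0,0.045,0,0,0.4],[0,0.045,0,0,0.4],[0,0.045,0,0,0.4],[0,0.045,0,0,0.4],[0,0.035,0,0,0.4],[0.027,0.02,0,0,0.4],[0.04,0,0,0,0.4],[0,0,0,0,0.4]],
])

```text
time_s: 65.6
eef_pos: [563.5, -344.5, 169.4]
ee_rot: [-0.0, 1.0, 0.002, 0.0]
force: [0.4, -0.4, -1.5]
grip_width: 0.603
```

Emit:
send_rows([
  [[0,0,0.04,0,0.4],[0,0,0.04,0,0.4],[0,0,0.02,0,0.4],[0,0,0,0,0.4],[0,0,0,0,0.4]],
])

```text
time_s: 66.1
eef_pos: [560.7, -345.6, 71.9]
ee_rot: [0.0, 1.0, 0.001, 0.0]
force: [0.6, -0.1, 1.1]
grip_width: 0.598
```

```bash
python3 -c "
from h import *
go([560.5,-346,22])"
```

```text
t 66.1 pos [ 560.7 -345.6   71.9] yaw 0.001 j6 -0.731 F [ 0.6 -0.1  1.1] w 0.598 tilt 0.0007 0.0006
to [560.5, -346, 22] tool shift mm [-0.2  0.4 49.9]
```

Emit:
send_rows([
  [[0,0,0.02,0,0.4],[0,0,0.02,0,0.4],[0,0,0.01,0,0.4],[0,0,0,0,0.45],[0,0,0,0,0.55],[0,0,0,0,0.62],[0,0,0,0,0.68],[0,0,0,0,0.72],[0,0,0,0,0.76],[0,0,0,0,0.8]],
], force=20)

```text
time_s: 67.1
eef_pos: [560.2, -346.3, 21.3]
ee_rot: [0.0, 1.0, 0.0, 0.0]
force: [-0.3, -0.2, 2.4]
grip_width: 0.219
```

Emit:
send_rows([
  [[0,0,0,0,0.5],[0,0,0,0,0.4],[0,0,0,0.149,0.4],[0,0,0,0.149,0.4],[0,0,0,0.149,0.4],[0,0,0,0.149,0.4],[0,0,0,0.149,0.4],[0,0,0,0.149,0.4],[0,0,0,0.149,0.4],[0,0,0,0.149,0.4]],
])

```text
time_s: 68.1
eef_pos: [560.0, -346.1, 20.7]
ee_rot: [-0.0, 0.826, -0.564, -0.0]
force: [0.0, -0.4, 0.8]
grip_width: 0.602
```

Emit:
send_rows([
  [[0,0,0,0.149,0.4],[0,0,0,0.149,0.4],[0,0,0,0.08,0.55],[0,0,0,0,0.62],[0,0,0,0,0.68],[0,0,0,0,0.72],[0,0,0,0,0.76],[0,0,0,0,0.8],[0,0,0,0,1],[0,0,0,0,1]],
], force=20)

```text
time_s: 69.1
eef_pos: [560.1, -346.2, 20.9]
ee_rot: [0.0, 0.707, -0.707, 0.0]
force: [-0.1, -0.6, 1.6]
grip_width: 0.224
```

```bash
python3 -c "
from h import *
go([490.4,15.9,150])"
```

```text
t 69.1 pos [ 560.1 -346.2   20.9] yaw -1.57 j6 0.839 F [-0.1 -0.6  1.6] w 0.224 tilt 0.0001 -0.0001
to [490.4, 15.9, 150] tool shift mm [-362.2   69.3 -129.1]
```

Emit:
send_rows([
  [[0,0,0,0,1],[0,0,-0.005,0,1],[0,0,-0.015,0,1],[0,0,-0.04,0,1],[0,0,-0.04,0,1],[0,0,-0.03,0,1],[0,0.03,0,0,1],[0,0.039,0,0,1],[-0.02,0,0,0,1],[-0.042,0,0,0,1]],
], force=40)

```text
time_s: 70.1
eef_pos: [490.2, -285.7, 152.2]
ee_rot: [-0.0, -0.706, 0.708, -0.001]
force: [0.6, 0.5, -1.2]
grip_width: 0.217
```

Emit:
send_rows([
  [[-0.045,0,0,0,1],[-0.045,0,0,0,1],[-0.045,0,0,0,1],[-0.045,0,0,0,1],[-0.045,0,0,0,1],[-0.045,0,0,0,1],[-0.03,0,0,0,1],[0,0,0,0,1],[0,0,0,0,1],[0,0,0,0,1]],
])

```text
time_s: 71.1
eef_pos: [491.0, 14.9, 151.4]
ee_rot: [0.0, -0.707, 0.707, -0.0]
force: [-0.4, 0.5, -0.2]
grip_width: 0.216
```

```bash
python3 -c "
from h import *
go([490.3,15.9,121])"
```

```text
t 71.1 pos [491.   14.9 151.4] yaw -1.571 j6 1.362 F [-0.4  0.5 -0.2] w 0.216 tilt 0.0004 -0.0008
to [490.3, 15.9, 121] tool shift mm [-1.   0.7 30.4]
```

Emit:
send_rows([
  [[-0.0006,0.0006,0.015,0,1],[0,0,0.012,0,1],[0,0,0.003,0,1],[0,0,0,0,1]],
])

```text
time_s: 71.5
eef_pos: [490.0, 16.0, 120.5]
ee_rot: [0.0, 0.707, -0.707, -0.0]
force: [-0.5, -0.3, -1.2]
grip_width: 0.221
```

Emit:
send_rows([
  [[0,0,0.0015,0,1],[0,0,0.0015,0,1],[0,0,0,0,1]],
])

```text
time_s: 71.8
eef_pos: [490.2, 16.4, 118.0]
ee_rot: [-0.0, 0.707, -0.707, 0.0]
force: [-0.0, 0.9, -0.7]
grip_width: 0.218
```

Emit:
send_rows([
  [[0,0,0.0015,0,1],[0,0,0.0015,0,1],[0,0,0,0,1]],
])

```text
time_s: 72.1
eef_pos: [490.1, 16.4, 114.7]
ee_rot: [0.0, 0.707, -0.707, -0.0]
force: [0.7, -0.1, -0.6]
grip_width: 0.221
```

Emit:
send_rows([
  [[0,0,0.001,0,1],[0,0,0.001,0,1],[0,0,0,0,1]],
])

```text
time_s: 72.4
eef_pos: [490.1, 16.4, 112.7]
ee_rot: [0.0, 0.707, -0.707, -0.0]
force: [0.8, -0.0, -0.4]
grip_width: 0.219
```

Emit:
send_rows([
  [[0,0,0.0008,0,1],[0,0,0,0,1]],
])

```text
time_s: 72.6
eef_pos: [490.1, 16.4, 112.0]
ee_rot: [0.0, 0.707, -0.707, -0.0]
force: [0.1, -0.3, -0.8]
grip_width: 0.217
```

Emit:
send_rows([
  [[0,0,0.0008,0,1],[0,0,0,0,1]],
])

```text
time_s: 72.8
eef_pos: [490.2, 16.4, 111.2]
ee_rot: [0.0, 0.707, -0.707, -0.0]
force: [-0.6, 0.8, -0.8]
grip_width: 0.218
```

Emit:
send_rows([
  [[0,0,0.0008,0,1],[0,0,0,0,1]],
])

```text
time_s: 73.0
eef_pos: [490.2, 16.4, 110.9]
ee_rot: [-0.0, 0.707, -0.707, 0.0]
force: [-1.1, 0.2, 4.6]
grip_width: 0.215
```

Emit:
send_rows([
  [[0,0,0.0005,0,1],[0,0,0,0,1]],
])

```text
time_s: 73.2
eef_pos: [490.3, 16.4, 110.9]
ee_rot: [-0.0, 0.707, -0.707, 0.0]
force: [-4.5, 0.7, 9.9]
grip_width: 0.223
```

Emit:
send_rows([
  [[0,0,0,0,0.6],[0,0,0,0,0.4],[0,0,0,0,0.4],[0,0,-0.02,0,0.4],[0,0,-0.04,0,0.4],[0,0,0,0,0.4],[0.04,0,0,0,0.4],[0.036,0,0,0,0.4],[0,0,0,0,0.4]],
])

```text
time_s: 74.1
eef_pos: [490.2, -62.7, 169.6]
ee_rot: [-0.0, -0.706, 0.708, -0.0]
force: [0.3, -0.2, -0.9]
grip_width: 0.6
```

```bash
python3 -c "
from lids import *
pose()
ims={c:ctrl.capture(c) for c in('scene','top')}
for c in ims: cv2.imwrite(f'pics/{c}11.png',ims[c])
r=lids(ims,dict(small=(450,-355)),25,('small',))
go([447.5,-356,22])
C=lid('large',94)((493,128.5))+lid('medium',94)((490.2,16.2))+lid('small')((447.5,-356))
overlay(ims,C,'pics/a11.png',[('top',(325,150,400,225)),('scene',(310,225,420,308)),('top',(180,160,260,220)),('scene',(190,130,290,205))])
"
```

```text
t 74.1 pos [490.2 -62.7 169.6] yaw -1.574 j6 1.209 F [ 0.3 -0.2 -0.9] w 0.6 tilt 0.0007 0.0
small [ 451.2 -355.1] [ 452.2 -354.8] [ 449.3 -355.5] [ 450.9 -355.6]
t 74.2 pos [490.1 -59.9 169.5] yaw -1.571 j6 1.212 F [ 0.8 -0.1  0.1] w 0.605 tilt -0.0005 0.0006
to [447.5, -356, 22] tool shift mm [296.2  42.3 147.4]
```

View pics/a11.png

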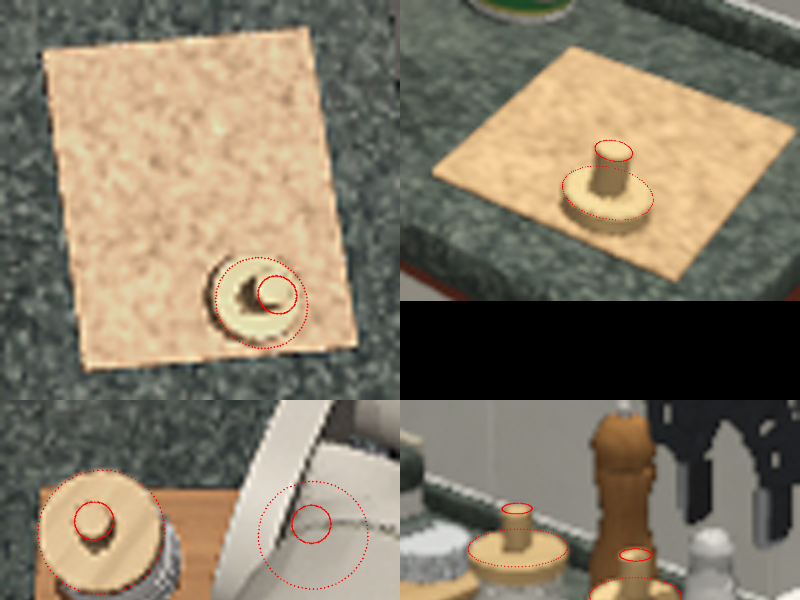

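Emit:
send_rows([
  [[0.02,0,0,0,0.4],[0.045,0,0,0,0.4],[0.045,0,0,0,0.4],[0.045,0,0,0,0.4],[0.045,0,0,0,0.4],[0.045,0,0,0,0.4],[0.035,0,0,0,0.4],[0.015,0.022,0,0,0.4],[0,0.02,0,0,0.4],[0,0,0,0,0.4]],
])

```text
time_s: 75.2
eef_pos: [447.5, -354.1, 169.6]
ee_rot: [0.0, -0.707, 0.707, 0.001]
force: [0.7, 0.6, -0.2]
grip_width: 0.598
```

Emit:
send_rows([
  [[0,0,0.04,0,0.4],[0,0,0.04,0,0.4],[0,0,0.02,0,0.4],[0,0,0,0,0.4],[0,0,0,0,0.4]],
])

```text
time_s: 75.7
eef_pos: [449.5, -354.3, 70.7]
ee_rot: [-0.0, 0.708, -0.706, 0.0]
force: [0.2, -0.5, 0.6]
grip_width: 0.598
```

```bash
python3 -c "
from h import *
go([448,-355.5,22])"
```

```text
t 75.7 pos [ 449.5 -354.3   70.7] yaw -1.569 j6 0.697 F [ 0.2 -0.5  0.6] w 0.598 tilt 0.0006 -0.0007
to [448, -355.5, 22] tool shift mm [ 1.2  1.5 48.7]
```

Emit:
send_rows([
  [[0.001,0.001,0.02,0,0.4],[0,0,0.02,0,0.4],[0,0,0.0085,0,0.4],[0,0,0,0,0.45],[0,0,0,0,0.55],[0,0,0,0,0.62],[0,0,0,0,0.68],[0,0,0,0,0.72],[0,0,0,0,0.76],[0,0,0,0,0.8]],
], force=20)

```text
time_s: 76.7
eef_pos: [447.5, -355.7, 21.8]
ee_rot: [0.0, 0.707, -0.707, 0.0]
force: [-0.2, 0.4, 2.8]
grip_width: 0.227
```

Emit:
send_rows([
  [[0,0,0,0,0.5],[0,0,0,0,0.4],[0,0,0,-0.149,0.4],[0,0,0,-0.149,0.4],[0,0,0,-0.149,0.4],[0,0,0,-0.149,0.4],[0,0,0,-0.149,0.4],[0,0,0,-0.149,0.4],[0,0,0,-0.149,0.4],[0,0,0,-0.149,0.4]],
])

```text
time_s: 77.7
eef_pos: [447.4, -355.7, 21.4]
ee_rot: [-0.0, 0.983, -0.185, -0.0]
force: [0.1, -0.4, 0.1]
grip_width: 0.599
```

Emit:
send_rows([
  [[0,0,0,-0.149,0.4],[0,0,0,-0.149,0.4],[0,0,0,-0.08,0.55],[0,0,0,0,0.62],[0,0,0,0,0.68],[0,0,0,0,0.72],[0,0,0,0,0.76],[0,0,0,0,0.8],[0,0,0,0,1],[0,0,0,0,1]],
], force=20)

```text
time_s: 78.7
eef_pos: [447.5, -355.7, 21.6]
ee_rot: [0.0, 1.0, -0.0, 0.0]
force: [0.3, 0.5, 0.9]
grip_width: 0.226
```

```bash
python3 -c "
from h import *
go([487.8,-96.3,150])"
```

```text
t 78.7 pos [ 447.5 -355.7   21.6] yaw -0.0 j6 -0.876 F [0.3 0.5 0.9] w 0.226 tilt 0.0001 0.0001
to [487.8, -96.3, 150] tool shift mm [  40.2 -259.4 -128.4]
```

Emit:
send_rows([
  [[0,0,0,0,1],[0,0,-0.005,0,1],[0,0,-0.015,0,1],[0,0,-0.04,0,1],[0,0,-0.04,0,1],[0,0,-0.03,0,1],[0.02,0,0,0,1],[0.0202,0,0,0,1],[0,-0.02,0,0,1],[0,-0.042,0,0,1]],
], force=40)

```text
time_s: 79.7
eef_pos: [487.6, -294.5, 151.1]
ee_rot: [0.0, 1.0, -0.001, -0.0]
force: [0.5, 0.7, -0.5]
grip_width: 0.22
```

Emit:
send_rows([
  [[0,-0.045,0,0,1],[0,-0.045,0,0,1],[0,-0.045,0,0,1],[0,-0.04,0,0,1],[0,-0.0226,0,0,1],[0,0,0,0,1],[0,0,0,0,1],[0,0,0,0,1],[0,0,0,0,1]],
])

```text
time_s: 80.6
eef_pos: [487.7, -97.0, 151.4]
ee_rot: [0.0, 1.0, -0.001, -0.0]
force: [0.2, 0.1, -0.7]
grip_width: 0.223
```

```bash
python3 -c "
from h import *
go([487.7,-96.1,121.6])
ims={'scene':ctrl.capture('scene')}
F=Fit(ims);print(F.fit(lambda p:[circ(p[0],p[1],102,16),circ(p[0],p[1],102,12.5)],[487.7,-96.1],[6,6],('scene',)))"
```

```text
t 80.6 pos [487.7 -97.  151.4] yaw -0.001 j6 -0.431 F [ 0.2  0.1 -0.7] w 0.223 tilt -0.0 0.0001
to [487.7, -96.1, 121.6] tool shift mm [ 0.  -0.9 29.8]
(array([489.75463635, -95.90023286]), np.float64(33.405199283956655))
```

Emit:
send_rows([
  [[0,-0.0005,0.015,0,1],[0,0,0.012,0,1],[0,0,0.002,0,1],[0,0,0,0,1]],
])

```text
time_s: 81.05
eef_pos: [487.6, -95.7, 122.2]
ee_rot: [-0.0, 1.0, -0.0, -0.0]
force: [0.0, 0.1, -0.3]
grip_width: 0.217
```

Emit:
send_rows([
  [[0,0,0.0015,0,1],[0,0,0.0015,0,1],[0,0,0,0,1]],
])

```text
time_s: 81.35
eef_pos: [487.7, -95.6, 119.6]
ee_rot: [0.0, 1.0, 0.0, 0.0]
force: [0.2, 0.0, 0.1]
grip_width: 0.219
```

Emit:
send_rows([
  [[0,0,0.0015,0,1],[0,0,0.0015,0,1],[0,0,0,0,1]],
])

```text
time_s: 81.65
eef_pos: [487.6, -95.5, 116.3]
ee_rot: [-0.0, 1.0, 0.0, -0.0]
force: [0.5, 0.1, -0.2]
grip_width: 0.219
```

Emit:
send_rows([
  [[0,0,0.001,0,1],[0,0,0.001,0,1],[0,0,0,0,1]],
])

```text
time_s: 81.95
eef_pos: [487.6, -95.5, 114.4]
ee_rot: [-0.0, 1.0, 0.0, -0.0]
force: [0.5, 0.2, -0.6]
grip_width: 0.221
```

Emit:
send_rows([
  [[0,0,0.001,0,1],[0,0,0,0,1]],
])

```text
time_s: 82.15
eef_pos: [487.6, -95.5, 113.4]
ee_rot: [-0.0, 1.0, 0.0, -0.0]
force: [0.9, -0.6, -0.3]
grip_width: 0.214
```

Emit:
send_rows([
  [[0,0,0.001,0,1],[0,0,0,0,1]],
])

```text
time_s: 82.35
eef_pos: [487.6, -95.6, 112.4]
ee_rot: [-0.0, 1.0, -0.0, -0.0]
force: [0.7, 0.4, -0.2]
grip_width: 0.214
```

Emit:
send_rows([
  [[0,0,0.0008,0,1],[0,0,0,0,1]],
])

```text
time_s: 82.55
eef_pos: [487.7, -95.6, 111.7]
ee_rot: [0.0, 1.0, 0.0, 0.0]
force: [0.1, 0.2, 0.2]
grip_width: 0.212
```

Emit:
send_rows([
  [[0,0,0.0008,0,1],[0,0,0,0,1]],
])

```text
time_s: 82.75
eef_pos: [487.8, -95.6, 111.6]
ee_rot: [0.0, 1.0, 0.0, 0.0]
force: [-3.3, 0.9, 7.7]
grip_width: 0.218
```

Seated. Release, retract to the right (over the empty mat), and look.

Emit:
send_rows([
  [[0,0,0,0,0.6],[0,0,0,0,0.4],[0,0,0,0,0.4],[0,0,-0.02,0,0.4],[0,0,-0.04,0,0.4],[0,0,-0.02,0,0.4],[0,0.04,0,0,0.4],[0,0.045,0,0,0.4],[0,0.045,0,0,0.4],[0,0.045,0,0,0.4]],
])

```text
time_s: 83.75
eef_pos: [487.4, -272.3, 190.9]
ee_rot: [-0.0, 1.0, 0.0, 0.0]
force: [-0.2, 1.4, 0.5]
grip_width: 0.598
```

Emit:
send_rows([
  [[0,0.045,0,0,0.4],[0,0.04,0,0,0.4],[0,0,0,0,0.4],[0,0,0,0,0.4],[0,0,0,0,0.4]],
])

```text
time_s: 84.25
eef_pos: [487.8, -354.6, 190.8]
ee_rot: [-0.0, 1.0, 0.0, -0.0]
force: [-0.6, -0.0, 0.2]
grip_width: 0.599
```

```bash
python3 -c "
from h import *
pose()
ims={c:ctrl.capture(c) for c in('scene','top')}
C=lid('large',94)((493,128.5))+lid('medium',94)((490.2,16.2))+lid('small',94)((487.7,-95.6))+[circ(572.5,323,38,33),circ(501,321,38,28.5)]
overlay(ims,C,'pics/a12.png',[('top',(105,140,305,240)),('scene',(130,130,310,250))])
a=cv2.imread('pics/a12.png')
def crop(c,b): x0,y0,x1,y1=b;return cv2.resize(ims[c][y0:y1,x0:x1],(800,int(800*(y1-y0)/(x1-x0))),interpolation=cv2.INTER_CUBIC)
b=crop('scene',(130,135,320,215));print(a.shape,b.shape)
cv2.imwrite('pics/a12.png',np.vstack([a,b])[:600])
"
```

```text
t 84.25 pos [ 487.8 -354.6  190.8] yaw 0.001 j6 -0.824 F [-0.6 -0.   0.2] w 0.599 tilt -0.0002 -0.0005
(266, 800, 3) (336, 800, 3)
```

View pics/a12.png

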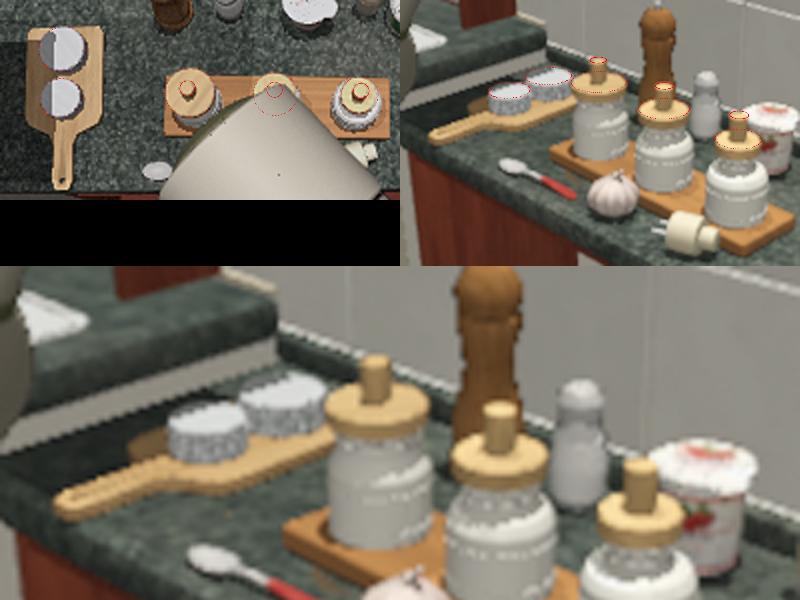

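All three lids sit level on their jars, both caps stand on the blade, and the garlic, adapter and spoon look unmoved. I'm handing the job in.

```bash
python3 -c "
from rig import ctrl
print(ctrl.finish_job())"
```

```text
the job is handed in; nothing more can be done
None
```

The job is handed in at about 84 s of the 210 s. It gave no verdict, so what follows rests on my own checks.

- **Caps:** Only the large and medium jars had one. I unscrewed each by about 11.7 rad, raising the tool at the thread's pitch. Sideways force stayed under about 8 N. Both caps stand open side down on the board's blade, at about (572.5, 323) and (501, 321) mm.
- **Lids:** I placed the large, then medium, then small lid. I gripped each knob twice, a quarter turn apart, to centre it. Each stopped within about 0.1 mm of its expected seated height, with 8–10 N of contact at the end.
- **Last pictures:** The lids and caps match their expected outlines wherever they show. All lids are level with knobs up, and the bystanders look unmoved by eye. The gripper was clear and touching nothing.

**Disagreements:**
- The board's visible blade measured about 111 mm wide, against the stated 130 mm. I placed the caps by the visible blade.
- My early image fits for the large and small lids were 3–5 mm off, which the double grip corrected.
- One camera's fit put the small jar 2 mm off in x. I kept the position worked out from the other two jars, and that lid seated normally.
- In the last top picture the arm hid part of the medium lid, so only the scene camera confirmed that one.

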